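# Load the marking machine and lock its carriage

### The arm

A 6-joint arm with a two-finger parallel gripper is mounted at the origin on the work surface. World frame = base frame: x ahead of the robot, y to its left, z up, the work surface at z = 0. Lengths are in mm, angles in rad, forces in N, time in s.
With the tool pointing down it reaches from about 275 to 1000 mm from the base axis. Payload 8.4 kg.
Tool frame: the origin (TCP) lies at the very end of the fingers, on their centre line; the grasp point (between the pads) lies r.hold_point_z behind it (r.hold_point_z is the distance from the TCP to the grasp point, in mm); x points along the fingers, z is the direction in which the jaws open and shut, and the axes are right-handed (so a half turn about x gives the same grasp; the last joint's range is limited). The gripper opens to 85 mm and grips with 20 to 120 N. Pads are 22 mm wide; open, the fingers measure 114 mm over their backs; the gripper's body (76 mm by 85 mm) begins 54 mm behind the grasp point. The pads swing forward as they close: fully open they stand 13 mm farther back than shut.
Start: joints at [1.231, 0.353, 1.633, -0, 1.155, -0.002], TCP at [207.131, 589.682, 231.281] pointing down, gripper open.
Joint ranges: [-2.63, 2.63], [-0.92, 2.1], [0.06, 2.66], [-1.3, 4.44], [0, 2.69], [-3.02, 3.02]. Speed limits (rad/s): [2.22, 2.22, 2.79, 3.14, 3.14, 3.14].

### API

Orientations are given as [roll, pitch, yaw] about the fixed x, y, z axes, in that order (R = Rz(yaw) Ry(pitch) Rx(roll)).
In Python, from rig import r gives the robot as it stands.
- The arm moves only by the tool jog_arm, never from a script. Its argument "series" is a list of rows, each a list of 7 numbers: the turn, a rotation vector about the tool's x, y, z in degrees, then the shift along the tool's x, y, z in cm, then the opening, from 0 (shut) to 1 (fully open). In form: [[wx, wy, wz, tx, ty, tz, fingers], ...]. A call has 1 to 20 rows; each row shifts and turns the commanded pose from where the row before left it, along the tool's axes as they then stand; what a row does not reach is not made up. A row lasts 1/10 s, in which the tool goes at most 50 mm and 8.59 degrees, less where a joint would pass 70% of its speed; a pose out of reach is approached as far as the arm can. A call with a gripper value outside its range is refused whole. The fingers move at their own pace and stop on an object; "force" is the grip in N (left out, the last holds). Time passes only in rows, so rows that do not move let the fingers close. It gives the time, the measured TCP pose, the force and the opening at its end, in the units of the state.
- r.sense(): the state, without advancing time (a new reading comes with each control period).
- r.grab_frame(name): name is "side" or "top"; returns (picture, depth): 420x560x3 uint8, red, green, blue; 420x560 float32, mm along the optical axis (not along the pixel's ray), 0 where there is no reading.
- r.get_calibration(name): a dict with "mtx" (3x3 intrinsics, pixels), "position" and "rotation" of the camera in the world. Camera axes: x right, y down, z forward; pixel columns grow to the right and rows downward; lengths in mm; the calibration is good to about 2 mm. A picture is of the moment at which its call begins. get_calibration takes no time and is no camera call.
- r.sign_off(): hands the job in, once; it reports no verdict.
The state is a dict: "clock": time; "qpos": joint angles; "qvel": joint speeds; "joint_efforts": joint torques, N m; "eef_pos": TCP position; "tcp_rot": TCP orientation; "contact_force": force on the tool from outside, world axes, zero at the start; "wrist_torque": the same for the moment, N m; "opening": opening from 0.0 (shut) to 1.0 (fully open).
Only numpy, scipy, OpenCV 4.12 (cv2) and the standard library are available. Lean on these libraries where they do the work, as an engineer would, in place of code of your own. Each camera call takes 0.05 s, during which the arm holds its last target.

### The job

Load the bench marking machine: swing the cam lever fully to free the carriage, pull the carriage out to its loading stop, and press every orange-and-white connector block on the bench fully home, flush, into a recess of its own (any recess, lengthwise along the slide). With all blocks loaded, slide the carriage back under the hood until it is fully home and swing the cam lever fully back to lock it. Leave the other things on the bench where they are.

Things in the scene. Friction and masses are not known exactly. Their poses are not given: they have to be found in the camera images.
- machine: Bench marking machine, fixed: grey bed 150 mm wide (x from -75 to 75), y from -320 to 110 mm, 12 mm high; its carriage slides along y. Origin at bench level under the carriage's centre at home; z up, +y into the blue hood. Hood: y -55 to 95 mm, roof z 67 to 79 mm, inner cheeks at x +-64 mm; on it a grey head, y -3 to 93 mm, up to z 184 mm.
- carriage (a joint): Slide of the aluminium carriage, m: 0 = home under the hood, 0.17 = fully out (-y of machine) at the loading stop; stops at both ends, friction 2.5 N, stays put. Plate 100 (x) by 120 mm (y), top 44 mm above the bench, four recesses, and a 75 mm apron at its -y end. While locked, a brass bolt sits in a notch of its side and holds it.
- handle (a point): Centre of the black upright handle on the carriage's apron, 70 mm above the bench: a block 44 mm along the machine's x, 12 mm thick along y, rising from the apron's top (z 44 mm) to z 88 mm; moves with the carriage. At home it stands 60 mm outside the hood's mouth.
- cam_lever (a joint): Cam lever, rad, turning in the level plane: 0 = locked (arm along the machine's -y, parallel to the slide), 1.57 = free (arm along its -x), clockwise from above as it is freed, with a stop at each end. About 3 N at the knob moves it; it stays where left. Its bolt enters the notch only with the carriage within about 2 mm of home.
- lever_knob (a point): Middle of the red upright knob at the end of the cam lever, 72 mm above the bench: a cylinder 20 mm across, from z 42 to z 84 mm, 65 mm from the pivot; moves with the lever.
- lever_pivot (a point): Pivot axis of the cam lever, at the knob's middle height (72 mm above the bench; the hub itself ends at z 48 mm, with a small steel cam on it up to z 60 mm); at x -85, y -100 mm of the machine.
- pocket0 (a point): Centre of the floor of a recess in the carriage (at x -26, y -29 mm from the carriage centre), 30 mm above the bench, 14 mm below the plate's top; the recess is 33 mm along its x, 47 mm along its y; axes parallel to the machine's; moves with the carriage.
- pocket1 (a point): Centre of the floor of a recess in the carriage (at x 26, y -29 mm from the carriage centre), 30 mm above the bench, 14 mm below the plate's top; the recess is 33 mm along its x, 47 mm along its y; axes parallel to the machine's; moves with the carriage.
- pocket2 (a point): Centre of the floor of a recess in the carriage (at x -26, y 29 mm from the carriage centre), 30 mm above the bench, 14 mm below the plate's top; the recess is 33 mm along its x, 47 mm along its y; axes parallel to the machine's; moves with the carriage.
- pocket3 (a point): Centre of the floor of a recess in the carriage (at x 26, y 29 mm from the carriage centre), 30 mm above the bench, 14 mm below the plate's top; the recess is 33 mm along its x, 47 mm along its y; axes parallel to the machine's; moves with the carriage.
- carriage_mid (a point): Centre of the carriage plate, between the four recesses, at the height of the recess floors (30 mm above the bench); axes parallel to the machine's; moves with the carriage. Nothing but the four recess floors lies at this height, so a block whose underside is level with it sits in a recess.
- block0: Connector block, about 60 g (may be absent): orange base 44 x 30 x 14 mm, white tower 36 x 16 mm on its middle, 30 mm high in all. Origin: centre of its underside, x along its length, z up. Its base fits a recess, length along the machine's y, either way round, 1.5 mm play each side; home, the base is flush with the plate and the tower stands 16 mm above.
- block1: Connector block, about 60 g (may be absent): orange base 44 x 30 x 14 mm, white tower 36 x 16 mm on its middle, 30 mm high in all. Origin: centre of its underside, x along its length, z up. Its base fits a recess, length along the machine's y, either way round, 1.5 mm play each side; home, the base is flush with the plate and the tower stands 16 mm above.
- block2: Connector block, about 60 g (may be absent): orange base 44 x 30 x 14 mm, white tower 36 x 16 mm on its middle, 30 mm high in all. Origin: centre of its underside, x along its length, z up. Its base fits a recess, length along the machine's y, either way round, 1.5 mm play each side; home, the base is flush with the plate and the tower stands 16 mm above.
- block3: Connector block, about 60 g (may be absent): orange base 44 x 30 x 14 mm, white tower 36 x 16 mm on its middle, 30 mm high in all. Origin: centre of its underside, x along its length, z up. Its base fits a recess, length along the machine's y, either way round, 1.5 mm play each side; home, the base is flush with the plate and the tower stands 16 mm above.
- spray_can: Bystander: a standing spray can with a red label and black cap, 56 mm across, 150 mm tall; to be left alone.
- jar: Bystander: an open white plastic cup, 64 mm across, 60 mm tall; to be left alone.
- screwdriver: Bystander: a lying screwdriver with a red handle; to be left alone.
- wrench: Bystander: a lying steel wrench; to be left alone.
- oil: Bystander: a standing yellow bottle, 48 mm across, 110 mm tall; to be left alone.
- bit_holder: Bystander: a wooden bit holder block, 50 x 90 x 20 mm, with steel bits standing in it; to be left alone.

How it is judged:
By the outcome, as a careful person would: the job done as asked, in the order asked, and still so for the second after the job is handed in, with the robot touching nothing.
Of block0, block1, block2, block3 only 2 to 4 are there at a start; the rules pass over those that are not, and their reading is None.
At some moment in a run one of block0, block1, block2, block3 may be knocked a few centimetres aside while the robot is not near it.
Once in a run the grip may slacken for a moment while it holds something.
It also fails if it takes over 210 s, if anything falls off the work surface, if the arm or the gripper's body presses on something with over 40 N, if the wrist force passes 120 N, or if a joint passes its speed limit or range.

## Working session

There is one attempt and no reset: what is moved stays moved. The work goes in short steps, Python scripts to look and compute and a tool call to move; the robot and the scene stay as the last step left them, time stands still between calls to the robot, and variables do not carry over. Pictures are saved under pics/ and viewed, and the job is handed in when it is done.

Besides the shell and the picture viewer there is one more tool, called as name(argument=value, ...), one argument or row to a line, values as JSON. jog_arm: Moves the arm, as the interface text tells. Its arguments: {"type":"object","properties":{"series":{"type":"array"},"force":{"type":"number"}},"required":["series"]}

```bash
ls; mkdir -p pics
python3 - <<'E'
from rig import r
import cv2
print(r.sense()); print(r.hold_point_z)
for n in ("side","top"):
    c=r.get_calibration(n); print(n,c)
    p,d=r.grab_frame(n); cv2.imwrite(f"pics/{n}0.png",p[:,:,::-1])
E
```

```text
pics
{'clock': 0.0, 'qpos': array([ 1.23064176e+00,  3.53616168e-01,  1.63417744e+00, -8.76213916e-06,
        1.15522404e+00, -2.39430607e-03]), 'qvel': array([7.86787261e-05, 6.38974985e-04, 6.83675167e-04, 7.14458246e-04,
       9.03545356e-04, 1.09274725e-03]), 'joint_efforts': array([-1.60821306e-03, -6.05247116e+01, -3.42071450e+01, -3.31162200e-04,
        9.32814495e-03, -2.37903073e-06]), 'eef_pos': array([206.93887807, 589.20817337, 230.56314178]), 'tcp_rot': array([-3.13836502,  1.56937131, -1.90532541]), 'contact_force': array([0.27267357, 0.67200281, 1.02835693]), 'wrist_torque': array([-0.01228153,  0.0614889 , -0.01494463]), 'opening': 0.9984927970645878}
18.700000000000003
side {'mtx': array([[406.40999881,   0.        , 284.34511799],
       [  0.        , 406.40999881, 208.23142585],
       [  0.        ,   0.        ,   1.        ]]), 'position': array([ 343.07367198, -780.0224917 ,  854.98047725]), 'rotation': array([-2.36530183e+00, -1.40759258e-04, -2.26782268e-01])}
top {'mtx': array([[434.94435959,   0.        , 285.62867244],
       [  0.        , 434.94435959, 210.28631441],
       [  0.        ,   0.        ,   1.        ]]), 'position': array([ 261.31137401,    1.71223698, 1517.89642109]), 'rotation': array([-2.95567482, -0.02992901, -1.55118794])}
```

View pics/side0.png

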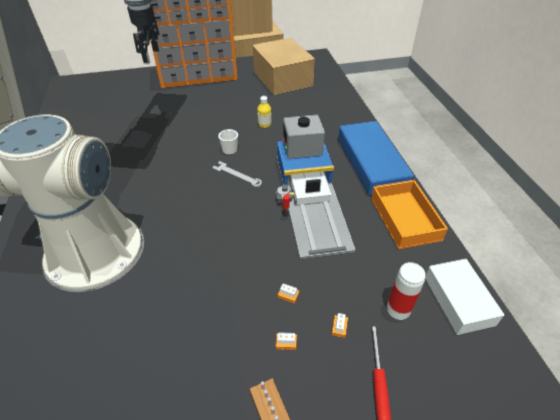

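View pics/top0.png

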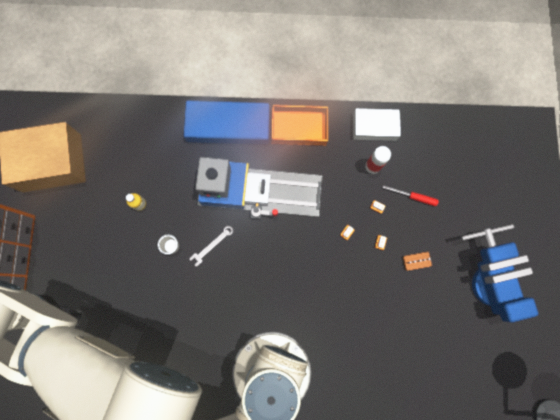

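```bash
cat > h.py <<'E'
import numpy as np, cv2
from scipy.spatial.transform import Rotation as Ro
from rig import r
C={n:r.get_calibration(n) for n in("side","top")}
def RR(n): return Ro.from_euler('xyz',C[n]['rotation']).as_matrix()
def ray(n,u,v):
    M=C[n]['mtx']; d=np.linalg.inv(M)@np.array([u,v,1.0]); return C[n]['position'],RR(n)@d
def onz(n,u,v,z):
    p,d=ray(n,u,v); return p+d*(z-p[2])/d[2]
def proj(n,P):
    P=np.atleast_2d(P); q=(P-C[n]['position'])@RR(n); q=q@C[n]['mtx'].T; return q[:,:2]/q[:,2:]
def cloud(n,d):
    v,u=np.mgrid[0:420,0:560]; M=C[n]['mtx']
    X=np.stack([(u-M[0,2])/M[0,0]*d,(v-M[1,2])/M[1,1]*d,d],-1)
    return X@RR(n).T+C[n]['position']
def grab(n,tag=None):
    p,d=r.grab_frame(n)
    if tag: cv2.imwrite(f"pics/{n}_{tag}.png",p[:,:,::-1]); np.savez(f"{n}_{tag}.npz",p=p,d=d)
    return p,d
def crop(p,u0,v0,u1,v1,s,name):
    c=cv2.resize(p[v0:v1,u0:u1,::-1],None,fx=s,fy=s,interpolation=cv2.INTER_CUBIC); cv2.imwrite("pics/"+name,c)
E
python3 - <<'E'
from h import *
p,d=grab("top","a"); crop(p,180,130,340,230,5,"topc.png")
print(r.sense()['clock'])
p,d=grab("side","a"); crop(p,220,90,370,265,4,"sidec.png"); 
hsv=cv2.cvtColor(p,cv2.COLOR_RGB2HSV)
for n in("top","side"):
    z=np.load(f"{n}_a.npz"); p=z['p'];d=z['d']; X=cloud(n,d)
    # depth sanity
    print(n,[X[v,u].round(1) for u,v in ([(400,300),(347,232)] if n=="top" else [(200,300),(289,293)])])
    hsv=cv2.cvtColor(p,cv2.COLOR_RGB2HSV)
    m=((hsv[...,0]<18)&(hsv[...,1]>150)&(hsv[...,2]>120)).astype(np.uint8)
    w=((hsv[...,1]<60)&(hsv[...,2]>150)).astype(np.uint8)
    mm=cv2.morphologyEx(m,cv2.MORPH_CLOSE,np.ones((9,9)))
    k,l,s,c=cv2.connectedComponentsWithStats(mm)
    for i in range(1,k):
        if 20<s[i,4]<900:
            ww=(l==i)&(w>0)
            print(s[i],c[i].round(1),ww.sum(), X[ww].mean(0).round(1) if ww.any() else None)
E
```

```text
0.15
top [array([ 243.1, -439. ,   -1.5]), array([ 471.3, -252. ,   27.3])]
[300 117  28  28 441] [316.  133.4] 0 None
[410 192  29  14 202] [424.  198.6] 0 None
[  0 205  34  13  81] [ 14.9 210.6] 0 None
[370 205  11   8  21] [374.7 209. ] 0 None
[341 229   6  11  29] [343.2 234.2] 4 [ 465.6 -241.2   29.3]
[375 235   5  14  37] [377.2 242.4] 2 [ 430.9 -360.7   22. ]
[404 253  27  16 276] [416.4 260.4] 4 [ 374.9 -480.5   43.1]
[  0 274  27   3  44] [ 12.2 274.8] 0 None
side [array([ 263.7, -217.7,   -1.4]), array([ 473.6, -264.2,   26.2])]
[283 195   7  14  80] [285.8 201.2] 0 None
[391 286  28  27 404] [403.4 301.7] 0 None
[278 290  21  13 111] [288.  297.3] 2 [ 480.7 -270.2   19.9]
[332 320  14  18  60] [337.  332.4] 0 None
[276 336  21  14 126] [286.1 345.6] 0 None
[374 369  17  51 625] [381.5 395. ] 0 None
```

View pics/topc.png

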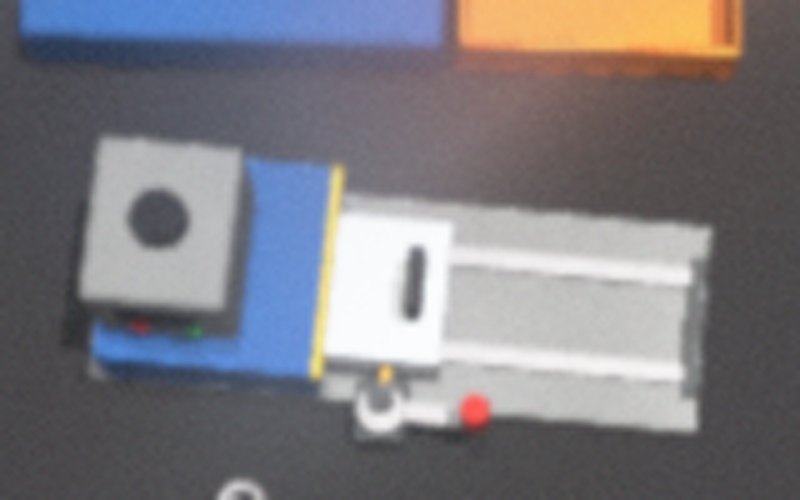

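View pics/sidec.png

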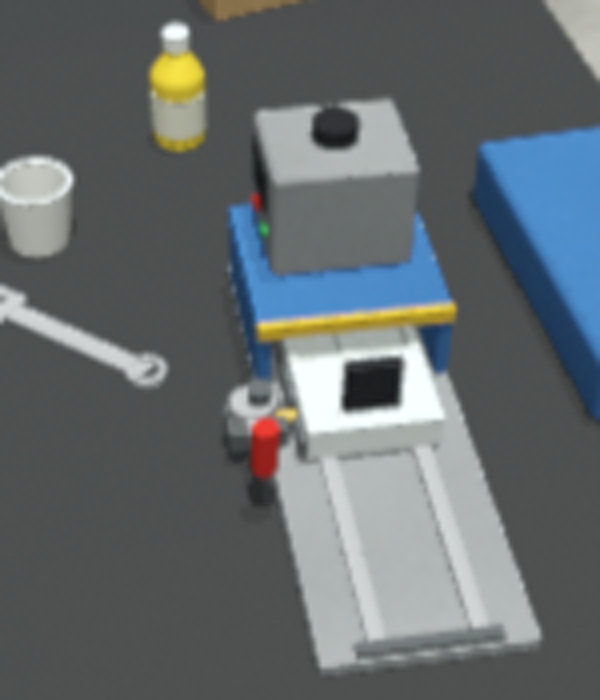

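Run:
```python
from h import *
from scipy.optimize import least_squares
obs=[("top",(322.4,175.8),(75,-320,12)),("top",(319.6,216.2),(-75,-320,12)),("top",(275,212.2),(-85,-165,84)),
("side",(355,248.9),(75,-320,12)),("side",(300,257.6),(-75,-320,12))]
z=np.load("side_a.npz");p=z['p'];hsv=cv2.cvtColor(p,cv2.COLOR_RGB2HSV)
m=((hsv[...,0]<12)|(hsv[...,0]>170))&(hsv[...,1]>150)&(hsv[...,2]>90)
v,u=np.where(m[190:220,275:300]);print("knob side",u.min()+275,u.max()+275,v.min()+190,v.max()+190,u.mean()+275,v.mean()+190)
uu,vv=u.mean()+275,v.mean()+190
obs.append(("side",(uu,vv),(-85-5,-165-4,63)))
def f(s):
    x,y,a=s;c,sn=np.cos(a),np.sin(a);o=[]
    for n,uv,P in obs:
        P=np.array(P,float);W=np.array([x+c*P[0]-sn*P[1],y+sn*P[0]+c*P[1],P[2]])
        o+=list((onz(n,*uv,P[2])-W)[:2])
    return o
s=least_squares(f,[550,0,0]);print(s.x,np.degrees(s.x[2]),np.array(f(s.x)).reshape(-1,2).round(1))
# depth of knob in top, points with z>70 in the region
z=np.load("top_a.npz");X=cloud("top",z['d']);p=z['p'];hsv=cv2.cvtColor(p,cv2.COLOR_RGB2HSV)
m=((hsv[...,0]<12)|(hsv[...,0]>170))&(hsv[...,1]>150)&(hsv[...,2]>90)
mm=np.zeros_like(m);mm[200:225,265:285]=m[200:225,265:285];v,u=np.where(mm);print(u.mean(),v.mean(),X[mm].round(0)[:10], onz("top",u.mean(),v.mean(),84))
# yaw from hood roof edge
for a in [(342,170),(320,375)]: print(onz("top",180+a[0]/5,130+a[1]/5,79))
for a in [(712,228),(698,430)]: print(onz("top",180+a[0]/5,130+a[1]/5,12))
```

```text
knob side 283 289 195 208 285.719512195122 201.35365853658536
[ 6.24833364e+02  1.59114015e+02 -7.06774271e-02] -4.049518277165806 [[-2.3 -1.9]
 [-0.1 -3.2]
 [-3.9 -1. ]
 [ 0.6  2.9]
 [ 1.1 -2.9]
 [ 4.7  6.1]]
274.5882352941176 212.11764705882354 [[532.   3.  82.]
 [532.  -0.  86.]
 [529.   6.  83.]
 [528.   3.  84.]
 [529.  -0.  84.]
 [529.  -4.  82.]
 [525.   6.  84.]
 [525.   3.  82.]
 [525.  -0.  83.]
 [526.  -4.  82.]] [524.74679174   0.96028243  84.        ]
[691.03918357  94.73359767  79.        ]
[547.4303769  104.43385944  79.        ]
[ 675.44124213 -167.26436502   12.        ]
[ 528.04873886 -157.94874361   12.        ]
```

Run:
```python
from h import *
from scipy.optimize import least_squares
z=np.load("top_a.npz");X=cloud("top",z['d']);p=z['p'];Y=cloud("side",np.load("side_a.npz")['d'])
obs=[("top",(322.4,175.8),(75,-320,12)),("top",(319.6,216.2),(-75,-320,12)),("top",(274.6,212.1),(-85,-165,84)),
("side",(355,248.9),(75,-320,12)),("side",(300,257.6),(-75,-320,12)),("side",(285.7,201.35),(-85,-165,65))]
def f(s):
    x,y,a=s;c,sn=np.cos(a),np.sin(a);o=[]
    for n,uv,P in obs:
        P=np.array(P,float);W=np.array([x+c*P[0]-sn*P[1],y+sn*P[0]+c*P[1],P[2]])
        o+=list((onz(n,*uv,P[2])-W)[:2])
    return o
s=least_squares(f,[550,0,0]);print(s.x,np.degrees(s.x[2]),np.array(f(s.x)).reshape(-1,2).round(1))
# carriage/apron: points with z 38..50, in region; head top z~184
for nm,Q in(("top",X),("side",Y)):
    a=s.x[2];c,sn=np.cos(a),np.sin(a);D=Q-np.array([s.x[0],s.x[1],0]);L=np.stack([c*D[...,0]+sn*D[...,1],-sn*D[...,0]+c*D[...,1],D[...,2]],-1)
    reg=(abs(L[...,0])<150)&(L[...,1]>-340)&(L[...,1]<130)
    for lo,hi,ln in((40,50,"apron"),(74,84,"roof"),(178,190,"head"),(9,15,"bed"),(84,91,"handle")):
        q=L[reg&(L[...,2]>lo)&(L[...,2]<hi)]
        if len(q): print(nm,ln,len(q),np.percentile(q,[2,98],axis=0).round(0).tolist(),q[:,2].mean().round(1))
# blocks: top faces of white towers
for nm,Q in(("top",X),("side",Y)):
    m=(Q[...,2]>22)&(Q[...,2]<36)&(Q[...,0]>250)&(Q[...,0]<750)&(Q[...,1]<-180)&(Q[...,1]>-700)
    k,l,st,ce=cv2.connectedComponentsWithStats(m.astype(np.uint8))
    for i in range(1,k):
        if 10<st[i,4]<300: print(nm,st[i],ce[i].round(1),Q[l==i].mean(0).round(0))
p=z['p'];crop(p,325,190,450,285,6,"topb.png");crop(np.load("side_a.npz")['p'],260,270,360,370,6,"sideb.png")
```

```text
[ 6.20578880e+02  1.58979486e+02 -5.81137439e-02] -3.3296722599852075 [[-2.2 -2.4]
 [ 0.2 -1.8]
 [-1.3  1.7]
 [ 0.8  2.3]
 [ 1.4 -1.6]
 [ 1.1  1.8]]
top apron 625 [[-92.0, -141.0, 40.0], [50.0, 18.0, 50.0]] 44.8
top roof 816 [[-75.0, -144.0, 75.0], [74.0, 87.0, 84.0]] 79.2
top head 103 [[-13.0, 30.0, 179.0], [20.0, 62.0, 189.0]] 184.0
top bed 1289 [[-75.0, -314.0, 9.0], [75.0, 24.0, 15.0]] 12.1
top handle 125 [[-88.0, -167.0, 84.0], [69.0, 76.0, 90.0]] 86.2
side apron 647 [[-92.0, -138.0, 41.0], [54.0, -6.0, 49.0]] 44.2
side roof 951 [[-81.0, -165.0, 75.0], [76.0, 78.0, 83.0]] 78.9
side head 84 [[-11.0, 27.0, 180.0], [21.0, 62.0, 187.0]] 183.7
side bed 2297 [[-71.0, -318.0, 9.0], [75.0, -49.0, 15.0]] 12.0
side handle 138 [[-87.0, -170.0, 84.0], [51.0, 18.0, 90.0]] 87.2
top [411 193  27  12 109] [425.  198.7] [ 597. -531.   26.]
top [373 202  11   9  53] [378.2 205.8] [ 566. -362.   29.]
top [343 226  10  12  49] [347.5 231.6] [ 472. -253.   30.]
top [378 237   8  11  48] [381.5 241.7] [ 440. -371.   30.]
top [408 255   8   6  15] [411.  256.9] [ 390. -474.   24.]
top [413 260   6   9  15] [415.7 263.9] [ 366. -489.   26.]
top [474 275   6  21  55] [476.4 285.2] [ 298. -695.   29.]
side [281 284  16  12 119] [288.3 289.7] [ 474. -256.   29.]
side [388 302  24  14  79] [397.7 310.8] [ 704. -368.   29.]
side [336 314  10  17 119] [340.4 322.1] [ 567. -365.   30.]
side [278 333  17  10 142] [286.  337.5] [ 441. -374.   29.]
side [261 385   4   4  11] [262.9 386.9] [ 372. -466.   30.]
```

View pics/topb.png

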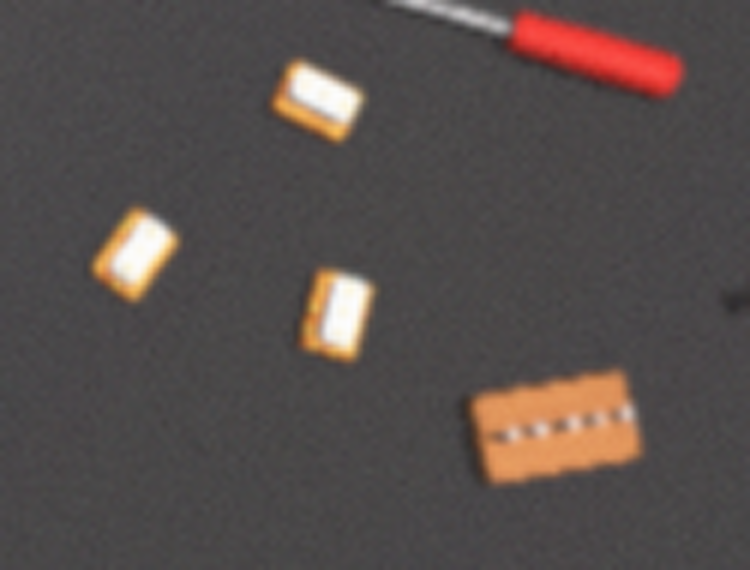

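View pics/sideb.png

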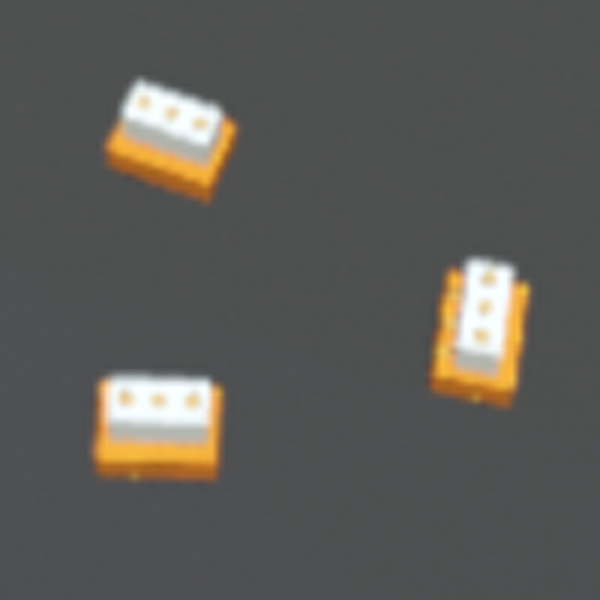

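```bash
cat >> h.py <<'E'
MP=np.array([620.6,159.0]); MA=-0.0595
def m2w(x,y,z):
    c,s=np.cos(MA),np.sin(MA); return np.array([MP[0]+c*x-s*y,MP[1]+s*x+c*y,z])
def w2m(P):
    c,s=np.cos(MA),np.sin(MA); d=np.asarray(P)[...,:2]-MP; return np.stack([c*d[...,0]+s*d[...,1],-s*d[...,0]+c*d[...,1]],-1)
def tgt(jawdeg,flip=0):
    a=np.radians(jawdeg+180*flip); z=np.array([np.cos(a),np.sin(a),0]); x=np.array([0,0,-1.]); return np.stack([x,np.cross(z,x),z],1)
def plan(pos,jawdeg,cur=None):
    """rotation first (rotvec deg), then shift in cm along the turned tool axes"""
    s=r.sense(); R=Ro.from_euler('xyz',s['tcp_rot']).as_matrix() if cur is None else cur[1]
    p=s['eef_pos'] if cur is None else cur[0]
    best=min((tgt(jawdeg,f) for f in(0,1)),key=lambda T:np.linalg.norm(Ro.from_matrix(R.T@T).as_rotvec()))
    rv=np.degrees(Ro.from_matrix(R.T@best).as_rotvec()); t=best.T@(np.asarray(pos)-p)/10
    print("clk %.2f"%s['clock'],"pos",p.round(1),"F",s['contact_force'].round(1),"op %.2f"%s['opening'],"q1,q6",s['qpos'][[0,5]].round(2))
    print("  rot",rv.round(2),"shift",t.round(2),"tool y,z in world:",best[:,1].round(2),best[:,2].round(2))
    return np.asarray(pos,float),best
E
python3 - <<'E'
from h import *
s=r.sense();print(Ro.from_euler('xyz',s['tcp_rot']).as_matrix().round(3))
k=m2w(-85,-165,0);print(k)
c=plan([525.5,0.2,125],135+np.degrees(MA))
for u,v in((229,231),(195,262)):print("wrench",w2m(onz("top",u,v,5)))
E
```

```text
[[-0.    -0.943  0.331]
 [-0.001  0.331  0.943]
 [-1.    -0.    -0.001]]
[525.93870795  -0.65349914   0.        ]
clk 0.20 pos [207.  589.4 230.8] F [-0.1  0.1  0.2] op 1.01 q1,q6 [ 1.23 -0.  ]
  rot [-6.094e+01 -5.000e-02 -3.000e-02] shift [ 10.58  15.29 -65.21] tool y,z in world: [-0.75 -0.66 -0.  ] [-0.66  0.75  0.  ]
wrench [-152.13442456   -9.5087799 ]
wrench [-268.8969339    95.63797322]
```

jog_arm(
  series=[
    [8.5,0,0,0,0,0,0.55],
    [8.5,0,0,0,0,0,0.55],
    [8.5,0,0,0,0,0,0.55],
    [8.5,0,0,0,0,0,0.55],
    [8.5,0,0,0,0,0,0.55],
    [8.5,0,0,0,0,0,0.55],
    [8.5,0,0,0,0,0,0.55],
    [8.5,0,0,0,0,0,0.55],
    [8.5,0,0,0,0,0,0.55],
    [8.5,0,0,0,0,0,0.55],
    [8.5,0,0,0,0,0,0.55],
    [8.5,0,0,0,0,0,0.55],
    [8.5,0,0,0,0,0,0.55],
    [8.5,0,0,0,0,0,0.55],
    [0,0,0,0,0,0,0.55],
  ],
  force=30,
)

```text
clock: 1.7
eef_pos: [207.1, 589.5, 231.1]
tcp_rot: [-0.967, 1.57, -1.814]
contact_force: [-0.4, -0.6, -0.7]
opening: 0.549
```

Run:
```python
from h import *
plan([525.5,0.2,125],135+np.degrees(MA))
```

```text
clk 1.70 pos [207.1 589.5 231.1] F [-0.4 -0.6 -0.7] op 0.55 q1,q6 [1.23 2.08]
  rot [-0.07  0.01  0.02] shift [ 10.61 -15.31  65.21] tool y,z in world: [0.75 0.66 0.  ] [ 0.66 -0.75  0.  ]
```

jog_arm(
  series=[
    [0,0,0,0,-0.765,3.26,0.55],
    [0,0,0,0,-0.765,3.26,0.55],
    [0,0,0,0,-0.765,3.26,0.55],
    [0,0,0,0,-0.765,3.26,0.55],
    [0,0,0,0,-0.765,3.26,0.55],
    [0,0,0,0,-0.765,3.26,0.55],
    [0,0,0,0,-0.765,3.26,0.55],
    [0,0,0,0,-0.765,3.26,0.55],
    [0,0,0,0,-0.765,3.26,0.55],
    [0,0,0,0,-0.765,3.26,0.55],
    [0,0,0,0,-0.765,3.26,0.55],
    [0,0,0,0,-0.765,3.26,0.55],
    [0,0,0,0,-0.765,3.26,0.55],
    [0,0,0,0,-0.765,3.26,0.55],
    [0,0,0,0,-0.765,3.26,0.55],
    [0,0,0,0,-0.765,3.26,0.55],
    [0,0,0,0,-0.765,3.26,0.55],
    [0,0,0,0,-0.765,3.26,0.55],
    [0,0,0,0,-0.765,3.26,0.55],
    [0,0,0,0,-0.765,3.26,0.55],
  ],
)

```text
clock: 3.7
eef_pos: [526.6, -0.6, 231.3]
tcp_rot: [1.427, 1.571, 0.588]
contact_force: [0.5, 0.9, -0.3]
opening: 0.553
```

jog_arm(
  series=[
    [0,0,0,2.5,0,0,0.55],
    [0,0,0,2.5,0,0,0.55],
    [0,0,0,2.5,0,0,0.55],
    [0,0,0,2.5,0,0,0.55],
    [0,0,0,0,0,0,0.55],
    [0,0,0,0,0,0,0.55],
  ],
)

```text
clock: 4.3
eef_pos: [526.0, 0.8, 131.5]
tcp_rot: [-2.271, 1.57, -3.112]
contact_force: [0.2, -0.1, 0.1]
opening: 0.548
```

Run:
```python
from h import *
plan([525.5,0.2,52],135+np.degrees(MA))
p,d=grab("side","b");crop(p,230,110,370,235,5,"sb.png")
p,d=grab("top","b")
```

```text
clk 4.30 pos [526.    0.8 131.5] F [ 0.2 -0.1  0.1] op 0.55 q1,q6 [-0.    0.84]
  rot [ 0.2  -0.03  0.04] shift [ 7.95 -0.08  0.01] tool y,z in world: [0.75 0.66 0.  ] [ 0.66 -0.75  0.  ]
```

View pics/sb.png

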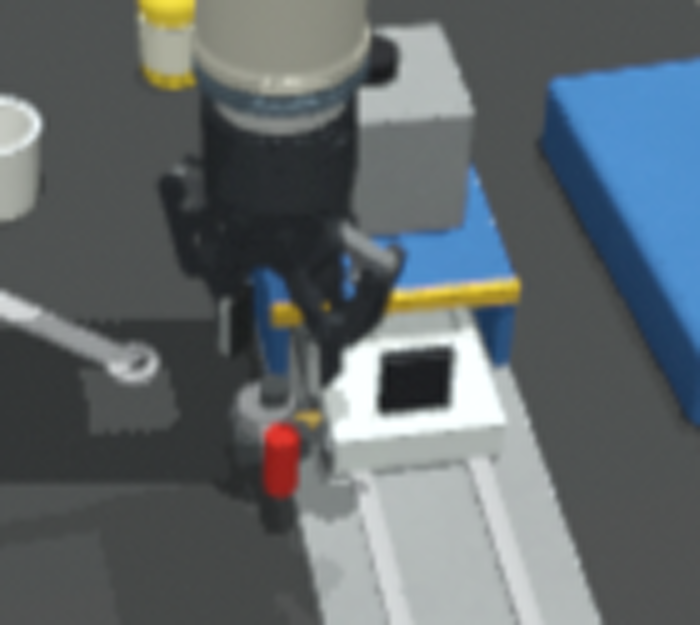

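View pics/top_b.png

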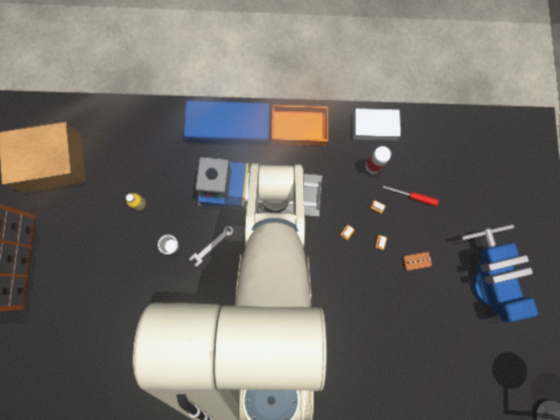

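jog_arm(
  series=[
    [0,0,0,2,0,0,0.55],
    [0,0,0,2,0,0,0.55],
    [0,0,0,2,0,0,0.55],
    [0,0,0,1.9,0,0,0.55],
    [0,0,0,0,0,0,0.55],
    [0,0,0,0,0,0,0.1],
    [0,0,0,0,0,0,0.1],
    [0,0,0,0,0,0,0.1],
    [0,0,0,0,0,0,0.1],
    [0,0,0,0,0,0,0.1],
  ],
  force=30,
)

```text
clock: 5.4
eef_pos: [527.2, 0.9, 53.8]
tcp_rot: [0.93, 1.568, 0.086]
contact_force: [-0.0, 0.9, 8.1]
opening: 0.224
```

Run:
```python
from h import *
plan([525.5,0.2,52],135+np.degrees(MA))
# arc waypoints in tool axes
_,T=plan([525.5,0.2,52],135+np.degrees(MA))
ks=[m2w(-85+65*np.cos(a),-100+65*np.sin(a),0) for a in -np.pi/2-np.linspace(0,1.62,17)]
for i in range(16): print((T.T@(ks[i+1]-ks[i])/10).round(2))
```

```text
clk 5.40 pos [527.2   0.9  53.8] F [-0.   0.9  8.1] op 0.22 q1,q6 [-0.    0.84]
  rot [ 0.05  0.09 -0.12] shift [ 0.18 -0.18 -0.06] tool y,z in world: [0.75 0.66 0.  ] [ 0.66 -0.75  0.  ]
clk 5.40 pos [527.2   0.9  53.8] F [-0.   0.9  8.1] op 0.22 q1,q6 [-0.    0.84]
  rot [ 0.05  0.09 -0.12] shift [ 0.18 -0.18 -0.06] tool y,z in world: [0.75 0.66 0.  ] [ 0.66 -0.75  0.  ]
[ 0.   -0.44 -0.49]
[ 0.   -0.39 -0.53]
[ 0.   -0.33 -0.57]
[ 0.   -0.27 -0.6 ]
[ 0.   -0.21 -0.62]
[ 0.   -0.15 -0.64]
[ 0.   -0.08 -0.65]
[ 0.   -0.02 -0.66]
[ 0.    0.05 -0.66]
[ 0.    0.12 -0.65]
[ 0.    0.18 -0.63]
[ 0.    0.24 -0.61]
[ 0.    0.3  -0.58]
[ 0.    0.36 -0.55]
[ 0.    0.42 -0.51]
[ 0.    0.46 -0.47]
```

jog_arm(
  series=[
    [0,0,0,0,-0.44,-0.49,0.1],
    [0,0,0,0,-0.39,-0.53,0.1],
    [0,0,0,0,-0.33,-0.57,0.1],
    [0,0,0,0,-0.27,-0.6,0.1],
    [0,0,0,0,-0.21,-0.62,0.1],
    [0,0,0,0,-0.15,-0.64,0.1],
    [0,0,0,0,-0.08,-0.65,0.1],
    [0,0,0,0,-0.02,-0.66,0.1],
    [0,0,0,0,0.05,-0.66,0.1],
    [0,0,0,0,0.12,-0.65,0.1],
    [0,0,0,0,0.18,-0.63,0.1],
    [0,0,0,0,0.24,-0.61,0.1],
    [0,0,0,0,0.3,-0.58,0.1],
    [0,0,0,0,0.36,-0.55,0.1],
    [0,0,0,0,0.42,-0.51,0.1],
    [0,0,0,0,0,0,0.1],
  ],
)

```text
clock: 7.0
eef_pos: [465.5, 66.4, 53.1]
tcp_rot: [0.799, 1.569, -0.045]
contact_force: [-0.4, -0.4, 4.7]
opening: 0.228
```

Run:
```python
from h import *
s=r.sense();print(w2m(s['eef_pos']),s['eef_pos'],s['contact_force'],s['opening'])
```

```text
[-149.33601879 -101.69711232] [465.48083817  66.36310241  53.06734151] [-0.38895317 -0.44840743  4.71671869] 0.2280075602051955
```

jog_arm(
  series=[
    [0,0,0,0,0.23,-0.23,0.1],
    [0,0,0,0,0.23,-0.23,0.1],
    [0,0,0,0,0,0,0.1],
  ],
)

```text
clock: 7.3
eef_pos: [465.6, 69.5, 52.9]
tcp_rot: [-0.634, 1.566, -1.475]
contact_force: [1.2, -30.4, 9.9]
opening: 0.225
```

Run:
```python
from h import *
s=r.sense();print(w2m(s['eef_pos']),s['eef_pos'],s['contact_force'],s['opening'])
```

```text
[-149.38380057  -98.59568715] [465.61756688  69.46188063  52.93200773] [  1.17444853 -30.44769714   9.85507316] 0.22450020433935836
```

jog_arm(
  series=[
    [0,0,0,0,-0.15,0.15,0.1],
    [0,0,0,0,0,0,0.45],
    [0,0,0,0,0,0,0.45],
    [0,0,0,0,0,0,0.45],
    [0,0,0,-2.5,0,0,0.45],
    [0,0,0,-4,0,0,0.45],
    [0,0,0,-4,0,0,0.45],
    [8.5,0,0,0,0,0,0.45],
    [8.5,0,0,0,0,0,0.45],
    [8.5,0,0,0,0,0,0.45],
    [8.5,0,0,0,0,0,0.45],
    [8.5,0,0,0,0,0,0.45],
    [2.4,0,0,0,0,0,0.45],
    [0,0,0,0,0,0,0.45],
  ],
)

```text
clock: 8.7
eef_pos: [465.0, 70.9, 157.2]
tcp_rot: [-1.984, 1.571, 2.672]
contact_force: [0.2, -0.2, 0.4]
opening: 0.448
```

Run:
```python
from h import *
plan(m2w(0,-115,160),90+np.degrees(MA))
p,d=grab("top","c"); crop(p,180,130,340,230,5,"tc.png"); p,d=grab("side","c");crop(p,220,90,370,265,4,"sc.png")
```

```text
clk 8.70 pos [465.   70.9 157.2] F [ 0.2 -0.2  0.4] op 0.45 q1,q6 [0.15 1.78]
  rot [ 0.16 -0.01  0.01] shift [-0.28 15.    1.78] tool y,z in world: [ 1.   -0.06  0.  ] [-0.06 -1.    0.  ]
```

View pics/sc.png

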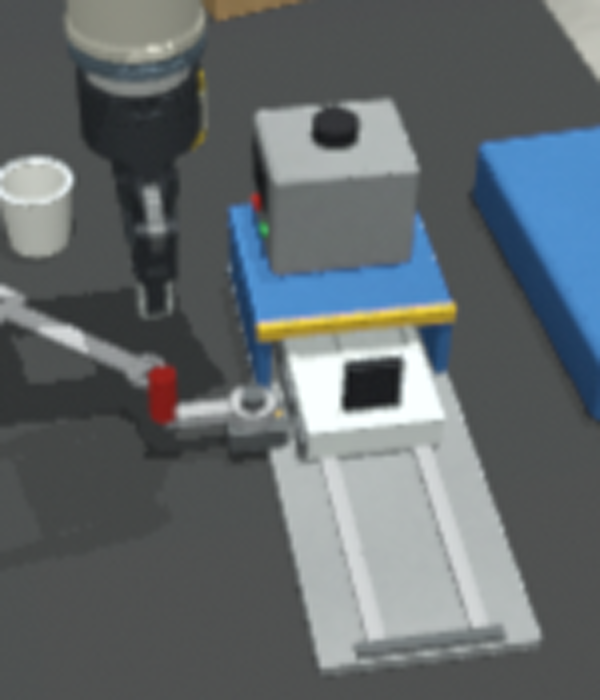

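View pics/tc.png

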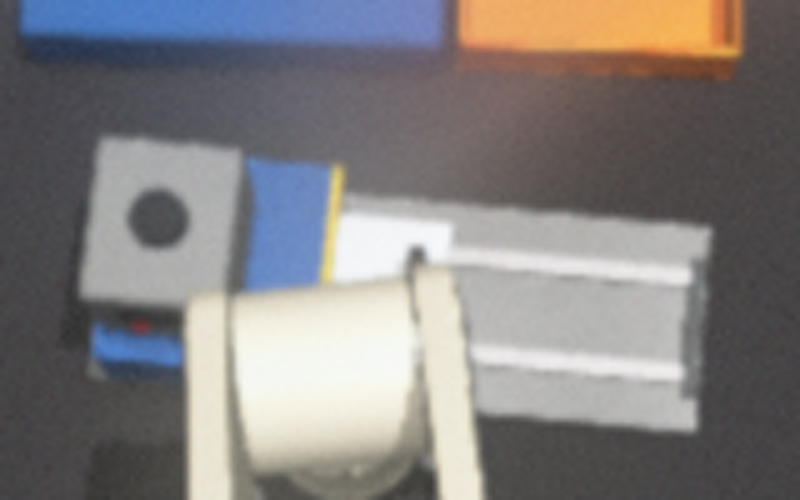

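jog_arm(
  series=[
    [0,0,0,0,3,0.36,0.45],
    [0,0,0,0,3,0.36,0.45],
    [0,0,0,0,3,0.36,0.45],
    [0,0,0,0,3,0.36,0.45],
    [0,0,0,0,3,0.36,0.45],
    [0,0,0,2,0,0,0.45],
    [0,0,0,2,0,0,0.45],
    [0,0,0,2,0,0,0.45],
    [0,0,0,2,0,0,0.45],
    [0,0,0,2,0,0,0.45],
    [0,0,0,0,0,0,0.45],
    [0,0,0,0,0,0,0.02],
    [0,0,0,0,0,0,0.02],
    [0,0,0,0,0,0,0.02],
    [0,0,0,0,0,0,0.02],
    [0,0,0,0,0,0,0.02],
  ],
  force=40,
)

```text
clock: 10.4
eef_pos: [614.6, 44.2, 58.3]
tcp_rot: [1.848, 1.569, 0.22]
contact_force: [-0.9, 1.5, 5.7]
opening: 0.135
```

Run:
```python
from h import *
s=r.sense();print(w2m(s['eef_pos']),s['eef_pos'],s['contact_force'],s['opening'])
```

```text
[   0.86592786 -114.91114702] [614.63121579  44.24070776  58.33769984] [-0.91356534  1.50887319  5.6621858 ] 0.13526716560067917
```

jog_arm(
  series=[
    [0,0,0,0,0,0.5,0.02],
    [0,0,0,0,0,1,0.02],
    [0,0,0,0,0,1,0.02],
    [0,0,0,0,0,1,0.02],
    [0,0,0,0,0,1,0.02],
    [0,0,0,0,0,1,0.02],
    [0,0,0,0,0,1,0.02],
    [0,0,0,0,0,1,0.02],
    [0,0,0,0,0,1,0.02],
    [0,0,0,0,0,1,0.02],
    [0,0,0,0,0,1,0.02],
    [0,0,0,0,0,1,0.02],
    [0,0,0,0,0,1,0.02],
    [0,0,0,0,0,1,0.02],
    [0,0,0,0,0,1,0.02],
    [0,0,0,0,0,1,0.02],
    [0,0,0,0,0,1,0.02],
    [0,0,0,0,0,0.5,0.02],
    [0,0,0,0,0,0,0.02],
  ],
)

```text
clock: 12.3
eef_pos: [602.8, -123.6, 58.2]
tcp_rot: [-2.448, 1.566, 2.206]
contact_force: [-7.8, 14.8, 16.1]
opening: 0.132
```

Run:
```python
from h import *
s=r.sense();print(w2m(s['eef_pos']),s['eef_pos'],s['contact_force'],s['opening'])
```

```text
[  -0.95549275 -283.14245642] [ 602.80916059 -123.58458845   58.24275158] [-7.79139471 14.76192429 16.05704165] 0.13237709711432324
```

jog_arm(
  series=[
    [0,0,0,0,-0.07,0.2,0.02],
    [0,0,0,0,0,0.1,0.02],
    [0,0,0,0,0,0,0.02],
  ],
)

```text
clock: 12.6
eef_pos: [602.8, -123.7, 58.2]
tcp_rot: [-2.841, 1.564, 1.813]
contact_force: [-3.7, 29.8, 14.1]
opening: 0.136
```

Run:
```python
from h import *
s=r.sense();print(w2m(s['eef_pos']),s['eef_pos'],s['contact_force'],s['opening'])
```

```text
[  -0.99292359 -283.2741908 ] [ 602.76396242 -123.71386389   58.24002881] [-3.7207649  29.83285645 14.07243115] 0.13622839580169363
```

jog_arm(
  series=[
    [0,0,0,0,0,-0.3,0.02],
    [0,0,0,0,0,0,0.35],
    [0,0,0,0,0,0,0.35],
    [0,0,0,0,0,0,0.35],
    [0,0,0,-2.5,0,0,0.35],
    [0,0,0,-4,0,0,0.35],
    [0,0,0,-4,0,0,0.35],
    [0,0,0,-4,0,0,0.35],
    [0,0,0,0,-3,0,0.5],
    [0,0,0,0,-3,0,0.5],
    [0,0,0,0,-3,0,0.5],
    [0,0,0,0,-3,0,0.5],
    [0,0,0,0,-3,0,0.5],
    [0,0,0,0,-3,0,0.5],
    [0,0,0,0,-3,0,0.5],
    [0,0,0,0,0,0,0.5],
  ],
)

```text
clock: 14.2
eef_pos: [390.3, -113.4, 201.8]
tcp_rot: [-1.653, 1.568, 3.002]
contact_force: [0.4, -1.0, -0.4]
opening: 0.502
```

Run:
```python
from h import *
s=r.sense();print(s['eef_pos'],s['contact_force'],s['qpos'][[0,5]])
p,d=grab("top","d"); crop(p,240,160,340,230,8,"td.png"); p,d=grab("side","d");crop(p,250,140,370,265,5,"sd.png")
cv2.imwrite("pics/side_d.png",p[:,:,::-1])
```

```text
[ 390.28876061 -113.40015098  201.84492742] [ 0.38586017 -0.96208648 -0.36457595] [-0.28614717  1.3424101 ]
```

View pics/sd.png

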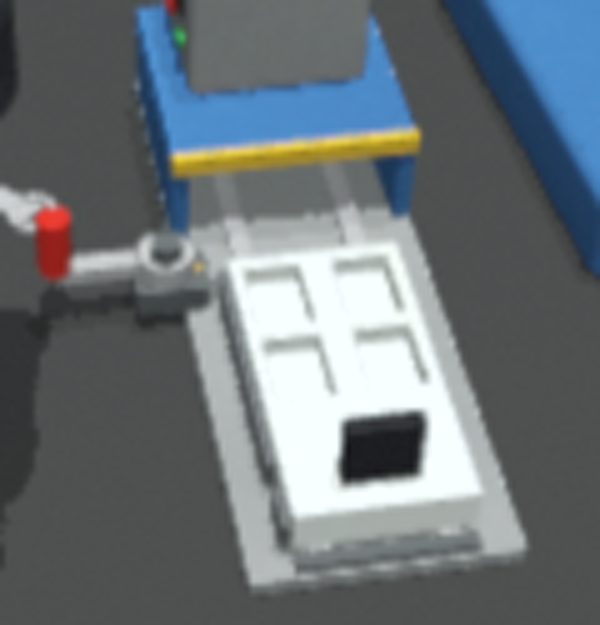

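View pics/td.png

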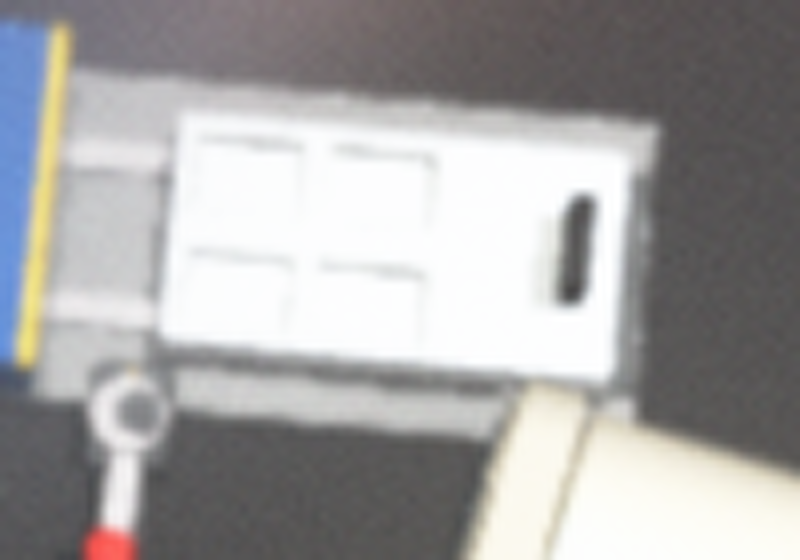

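View pics/side_d.png

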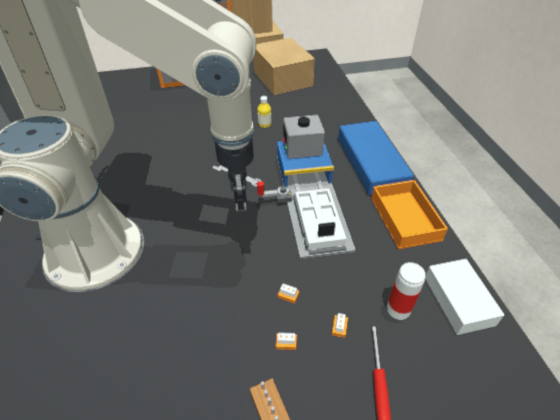

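Run:
```python
from h import *
from scipy.optimize import least_squares
t=lambda a,b:(240+a/8-.45,160+b/8-.45); sd=lambda a,b:(250+a/5-.4,140+b/5-.4)
# local wrt carriage centre
obs=[("top",t(180,112),(50,60,44)),("top",t(632,150),(50,-135,44)),("top",t(158,340),(-50,60,44)),
("side",sd(230,258),(-50,60,44)),("side",sd(398,240),(50,60,44)),("side",sd(482,492),(50,-135,44)),("side",sd(290,514),(-50,-135,44)),
# recess rims, side view: outer top corners
("side",sd(243,270),(-42.5,52.5,44)),("side",sd(300,264),(-9.5,52.5,44)),("side",sd(333,262),(9.5,52.5,44)),("side",sd(387,256),(42.5,52.5,44)),
("side",sd(263,342),(-42.5,-5.5,44)),("side",sd(323,336),(-9.5,-5.5,44)),("side",sd(354,334),(9.5,-5.5,44)),("side",sd(412,328),(42.5,-5.5,44)),
("top",t(302,145),(42.5,5.5,44)),("top",t(436,155),(42.5,-52.5,44)),("top",t(294,260),(-9.5,5.5,44)),("top",t(425,270),(-9.5,-52.5,44))]
def f(s,ob=obs):
    x,y,a=s;c,sn=np.cos(a),np.sin(a);o=[]
    for n,uv,P in ob:
        W=np.array([x+c*P[0]-sn*P[1],y+sn*P[0]+c*P[1]]); o+=list(onz(n,*uv,P[2])[:2]-W)
    return o
for nm,ob in(("all",obs),("top",[o for o in obs if o[0]=="top"]),("side",[o for o in obs if o[0]=="side"])):
    s=least_squares(f,[600,-10,-.06],args=(ob,),loss='soft_l1'); print(nm,s.x,np.degrees(s.x[2]))
    if nm=="all": print(np.array(f(s.x)).reshape(-1,2).round(1).tolist())
# expected from handle
a=-.067;print("from handle", 602.8+ -np.sin(a)*115*1, -123.7+np.cos(a)*115)
# blocks
for n in("top","side"):
    z=np.load(f"{n}_d.npz");p=z['p'];hsv=cv2.cvtColor(p,cv2.COLOR_RGB2HSV);X=cloud(n,z['d'])
    o=((hsv[...,0]<25)&(hsv[...,1]>110)&(hsv[...,2]>90)); w=(hsv[...,2]>195)&(hsv[...,1]<70)
    for B in((472,-254),(566.5,-364),(440.5,-372.5)):
        u,v=proj(n,[[*B,20]])[0].round().astype(int)
        roi=np.zeros(w.shape,bool);roi[v-16:v+17,u-16:u+17]=1
        m=((w)&roi).astype(np.uint8);k,l,st,ce=cv2.connectedComponentsWithStats(m);i=1+np.argmax(st[1:,4])
        vv,uu=np.where(l==i);W=np.array([onz(n,a,b,30)[:2] for a,b in zip(uu,vv)],np.float32)
        (cx,cy),(a1,a2),an=cv2.minAreaRect(W); c=W-W.mean(0);ev,E=np.linalg.eigh(c.T@c)
        m2=((w|o)&roi).astype(np.uint8);k,l,st,ce=cv2.connectedComponentsWithStats(m2);i=1+np.argmax(st[1:,4])
        vv,uu=np.where(l==i);W2=np.array([onz(n,a,b,14)[:2] for a,b in zip(uu,vv)],np.float32)
        c2=W2-W2.mean(0);ev2,E2=np.linalg.eigh(c2.T@c2)
        q=cv2.minAreaRect(W2)
        print(n,B,"tower mean",W.mean(0).round(1),"dims",round(a1,1),round(a2,1),"long axis deg",np.degrees(np.arctan2(E[1,1],E[0,1])).round(1),"| whole",W2.mean(0).round(1),[round(t) for t in q[1]],np.degrees(np.arctan2(E2[1,1],E2[0,1])).round(1), "rect",round(q[2],1))
```

```text
all [ 6.13752561e+02 -9.78711336e+00 -7.21031371e-02] -4.1312054446786055
[[0.2, 1.7], [2.6, -2.1], [-2.1, 0.9], [1.7, 2.7], [2.1, 2.7], [0.6, 1.7], [-1.2, 2.7], [-0.4, -0.8], [0.2, -1.0], [0.5, -2.3], [-0.3, -2.1], [0.2, -2.2], [1.3, -2.8], [-0.3, -3.9], [0.0, -4.3], [-1.8, 1.8], [-0.5, 1.0], [-1.6, 0.3], [-0.3, 1.2]]
top [ 6.12808009e+02 -8.99813460e+00 -5.81051236e-02] -3.3291783529102865
side [ 6.14004357e+02 -1.11633988e+01 -7.90608742e-02] -4.5298544166897035
from handle 610.4992366695649 -8.958020956992272
top (472, -254) tower mean [ 464.  -236.6] dims 108.1 90.8 long axis deg -158.1 | whole [ 466.2 -239.1] [109, 92] -158.1 rect 0.0
top (566.5, -364) tower mean [ 568.  -363.4] dims 39.1 21.2 long axis deg 65.0 | whole [ 566.6 -362.1] [47, 33] 66.4 rect 64.1
top (440.5, -372.5) tower mean [ 441.1 -371.7] dims 20.1 39.1 long axis deg 163.4 | whole [ 440.3 -369.7] [33, 49] 166.7 rect 81.6
side (472, -254) tower mean [ 474.3 -254.7] dims 17.4 37.2 long axis deg 144.3 | whole [ 473.6 -257.1] [41, 48] 124.2 rect 55.5
side (566.5, -364) tower mean [ 567.2 -364. ] dims 42.0 17.4 long axis deg 66.2 | whole [ 567.2 -364.3] [57, 33] 64.6 rect 65.0
side (440.5, -372.5) tower mean [ 441. -372.] dims 16.3 34.9 long axis deg 166.4 | whole [ 440.6 -374.6] [37, 46] 173.0 rect 77.0
```

```bash
sed -i 's/MA=-0.0595/MA=-0.069/' h.py
python3 - <<'E'
from h import *
plan([603.3,-123.7,150],np.degrees(MA))
E
```

```text
clk 14.30 pos [ 394.1 -114.   202.6] F [0.8 0.4 0.8] op 0.50 q1,q6 [-0.29  1.34]
  rot [-8.934e+01  7.000e-02 -4.000e-02] shift [ 5.26  0.48 20.94] tool y,z in world: [0.07 1.   0.  ] [ 1.   -0.07  0.  ]
```

jog_arm(
  series=[
    [-8.5,0,0,0,0,0,0.75],
    [-8.5,0,0,0,0,0,0.75],
    [-8.5,0,0,0,0,0,0.75],
    [-8.5,0,0,0,0,0,0.75],
    [-8.5,0,0,0,0,0,0.75],
    [-8.5,0,0,0,0,0,0.75],
    [-8.5,0,0,0,0,0,0.75],
    [-8.5,0,0,0,0,0,0.75],
    [-8.5,0,0,0,0,0,0.75],
    [-8.5,0,0,0,0,0,0.75],
    [-4.3,0,0,0,0,0,0.75],
    [0,0,0,0,0.1,3.5,0.75],
    [0,0,0,0,0.1,3.5,0.75],
    [0,0,0,0,0.1,3.5,0.75],
    [0,0,0,0,0.1,3.5,0.75],
    [0,0,0,0,0.1,3.5,0.75],
    [0,0,0,0,0,3.4,0.75],
    [0,0,0,3,0,0,0.75],
    [0,0,0,2.3,0,0,0.75],
    [0,0,0,0,0,0,0.75],
  ],
)

```text
clock: 16.3
eef_pos: [601.8, -122.7, 145.6]
tcp_rot: [3.012, 1.565, 2.944]
contact_force: [0.5, 1.5, -0.3]
opening: 0.753
```

Run:
```python
from h import *
plan([603.3,-123.7,58],np.degrees(MA))
```

```text
clk 16.30 pos [ 601.8 -122.7  145.6] F [ 0.5  1.5 -0.3] op 0.75 q1,q6 [-0.2  -0.13]
  rot [ 0.01 -0.31 -0.04] shift [ 8.76 -0.09  0.16] tool y,z in world: [0.07 1.   0.  ] [ 1.   -0.07  0.  ]
```

jog_arm(
  series=[
    [0,0,0,2,0,0.1,0.75],
    [0,0,0,2,0,0,0.75],
    [0,0,0,2,0,0,0.75],
    [0,0,0,2,0,0,0.75],
    [0,0,0,0,0,0,0.75],
    [0,0,0,0,0,0,0.4],
    [0,0,0,0,0,0,0.4],
    [0,0,0,0,0,0,0.4],
    [0,0,0,0,0,0,0.4],
    [0,0,0,0,0,0,0.4],
  ],
  force=20,
)

```text
clock: 17.3
eef_pos: [605.4, -123.5, 70.8]
tcp_rot: [-0.12, 1.567, -0.189]
contact_force: [2.9, -0.2, 6.7]
opening: 0.515
```

Run:
```python
from h import *
s=r.sense();print(s['eef_pos'],s['contact_force'],s['wrist_torque'],s['opening'],s['tcp_rot'])
```

```text
[ 605.36228147 -123.45536439   70.8051276 ] [ 2.91496351 -0.16711864  6.69259913] [ 0.00433389 -0.43819708  0.00152745] 0.5147520715392861 [-0.12021758  1.56731989 -0.18926723]
```

jog_arm(
  series=[
    [0,0,0,0,0,0,0.75],
    [0,0,0,0,0,0,0.75],
    [0,0,0,0,0,0,0.75],
    [0,0,0,-3,0,0,0.75],
    [0,0,0,-4,0,0,0.75],
    [0,0,0,-4,0,0,0.7],
    [0,0,0,0,0,0,0.7],
  ],
)

```text
clock: 18.0
eef_pos: [606.7, -123.8, 184.7]
tcp_rot: [-0.138, 1.563, -0.208]
contact_force: [0.5, 0.2, 0.5]
opening: 0.694
```

```bash
sed -i 's/^MP=.*/MP=np.array([625.3,160.6]); MA=-0.070/' h.py
cat >> h.py <<'E'
def blocks(tag,cands,show=True):
    out=[]
    F={n:grab(n,tag) for n in("top","side")}
    for B in cands:
        for n in("top","side"):
            p=F[n][0];hsv=cv2.cvtColor(p,cv2.COLOR_RGB2HSV)
            o=((hsv[...,0]<25)&(hsv[...,1]>110)&(hsv[...,2]>90)); w=(hsv[...,2]>195)&(hsv[...,1]<70)
            u,v=proj(n,[[*B,20]])[0].round().astype(int)
            roi=np.zeros(w.shape,bool);roi[v-16:v+17,u-16:u+17]=1
            m=(w&roi).astype(np.uint8);k,l,st,ce=cv2.connectedComponentsWithStats(m)
            if k<2: print(n,B,"none");continue
            i=1+np.argmax(st[1:,4]);vv,uu=np.where(l==i);W=np.array([onz(n,a,b,30)[:2] for a,b in zip(uu,vv)],np.float32)
            c=W-W.mean(0);ev,E=np.linalg.eigh(c.T@c);q=cv2.minAreaRect(W)
            print(n,B,"mean",W.mean(0).round(1),"rect",np.round(q[0],1),np.round(q[1],0),"axis %.1f"%np.degrees(np.arctan2(E[1,1],E[0,1])))
    return F
E
python3 - <<'E'
from h import *
blocks("e",[(473,-254),(567.5,-364),(441,-372)])
for i,(x,y) in enumerate(((-26,-29),(26,-29),(-26,29),(26,29))): print(i,m2w(x,y-170,44).round(1))
plan([473.5,-254.5,100],-36)
E
```

```text
top (473, -254) mean [ 468.3 -216.4] rect [ 470.5 -217.3] [112.  45.] axis -177.8
side (473, -254) mean [ 474.3 -254.5] rect [ 474.8 -254.7] [18. 37.] axis 144.3
top (567.5, -364) mean [ 568.5 -363.5] rect [ 568.5 -363. ] [37. 16.] axis 62.3
side (567.5, -364) mean [ 567.2 -364.1] rect [ 566.5 -365. ] [42. 17.] axis 66.5
top (441, -372) mean [ 440.1 -372.2] rect [ 439.9 -372.2] [17. 37.] axis 164.9
side (441, -372) mean [ 440.8 -372.1] rect [ 440.9 -372.8] [19. 35.] axis 167.3
0 [585.4 -36.1  44. ]
1 [637.3 -39.7  44. ]
2 [589.5  21.8  44. ]
3 [641.4  18.1  44. ]
clk 18.10 pos [ 604.  -123.2  180. ] F [-1.2 -0.  -0.4] op 0.70 q1,q6 [-0.2  -0.13]
  rot [ 3.205e+01  8.000e-02 -1.000e-02] shift [  8.   -18.29  -2.84] tool y,z in world: [0.59 0.81 0.  ] [ 0.81 -0.59  0.  ]
```

jog_arm(
  series=[
    [8,0,0,0,0,0,0.7],
    [8,0,0,0,0,0,0.7],
    [8,0,0,0,0,0,0.7],
    [8,0,0,0,0,0,0.7],
    [0,0,0,0,-3,-0.45,0.7],
    [0,0,0,0,-3,-0.45,0.7],
    [0,0,0,0,-3,-0.5,0.7],
    [0,0,0,0,-3,-0.45,0.7],
    [0,0,0,0,-3,-0.5,0.7],
    [0,0,0,0,-3.3,-0.5,0.7],
    [0,0,0,3,0,0,0.7],
    [0,0,0,3,0,0,0.7],
    [0,0,0,3,0,0,0.7],
    [0,0,0,0,0,0,0.7],
    [0,0,0,0,0,0,0.7],
  ],
)

```text
clock: 19.6
eef_pos: [472.3, -254.0, 88.4]
tcp_rot: [-3.005, 1.568, 2.651]
contact_force: [0.5, -0.0, 0.9]
opening: 0.697
```

Run:
```python
from h import *
plan([474,-254.6,17],-36)
blocks("f",[(473,-254)])
```

```text
clk 19.60 pos [ 472.3 -254.    88.4] F [ 0.5 -0.   0.9] op 0.70 q1,q6 [-0.5   0.13]
  rot [ 0.05 -0.19  0.03] shift [7.14 0.05 0.17] tool y,z in world: [0.59 0.81 0.  ] [ 0.81 -0.59  0.  ]
top (473, -254) mean [ 486.  -259.1] rect [ 487.4 -250.1] [ 64. 102.] axis 136.3
side (473, -254) mean [ 473.9 -254.9] rect [ 473.6 -254.9] [16. 35.] axis 145.4
```

Descend and squeeze lengthwise to centre it.

jog_arm(
  series=[
    [0,0,0,2,0,0.1,0.7],
    [0,0,0,2,0,0.05,0.7],
    [0,0,0,2,0,0,0.7],
    [0,0,0,1.1,0,0,0.7],
    [0,0,0,0,0,0,0.7],
    [0,0,0,0,0,0,0.35],
    [0,0,0,0,0,0,0.35],
    [0,0,0,0,0,0,0.35],
    [0,0,0,0,0,0,0.35],
    [0,0,0,0,0,0,0.35],
  ],
  force=20,
)

```text
clock: 20.7
eef_pos: [475.3, -255.9, 19.5]
tcp_rot: [0.139, 1.569, -0.489]
contact_force: [-0.1, 0.9, 7.0]
opening: 0.414
```

Run:
```python
from h import *
s=r.sense();print(s['eef_pos'],s['contact_force'],s['opening'])
F=blocks("g",[(473,-254)]);crop(F['side'][0],240,240,340,320,7,"sg.png")
```

```text
[ 475.2852247  -255.86975563   19.51878862] [-0.13383604  0.90139416  6.97966542] 0.41381485809509105
top (473, -254) mean [ 505.4 -266.2] rect [ 506.7 -261.1] [ 42. 103.] axis 122.8
side (473, -254) mean [ 478.6 -265.3] rect [ 478.7 -265.4] [ 5. 10.] axis 144.7
```

View pics/sg.png

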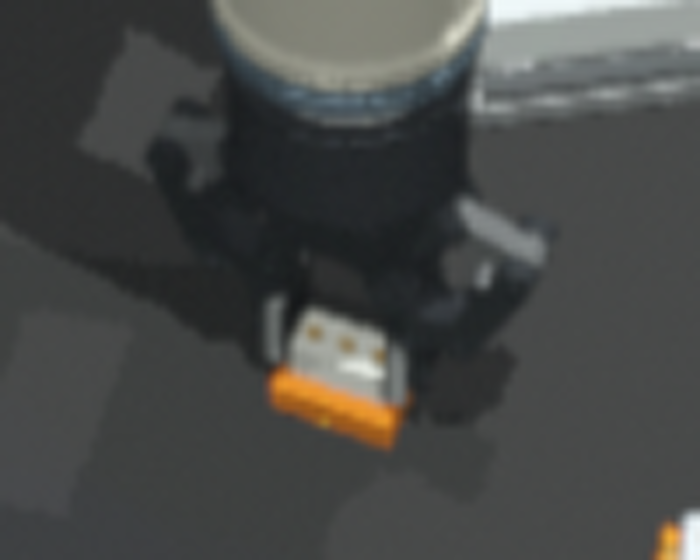

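jog_arm(
  series=[
    [0,0,0,0,0,0,0.65],
    [0,0,0,0,0,0,0.65],
    [0,0,0,0,0,0,0.65],
    [0,0,0,-3,0,0,0.5],
    [0,0,0,-3,0,0,0.5],
    [-8.5,0,0,0,0,0,0.5],
    [-8.5,0,0,0,0,0,0.5],
    [-8.5,0,0,0,0,0,0.5],
    [-8.5,0,0,0,0,0,0.5],
    [-8.5,0,0,0,0,0,0.5],
    [-8.5,0,0,0,0,0,0.5],
    [-8.5,0,0,0,0,0,0.5],
    [-8.5,0,0,0,0,0,0.5],
    [-8.5,0,0,0,0,0,0.5],
    [-8.5,0,0,0,0,0,0.5],
    [-5,0,0,0,0,0,0.5],
    [0,0,0,0,0,0,0.5],
  ],
)

```text
clock: 22.5
eef_pos: [474.4, -255.4, 78.2]
tcp_rot: [1.812, 1.571, 2.756]
contact_force: [-0.7, 0.1, -0.5]
opening: 0.497
```

Run:
```python
from h import *
plan([475.3,-255.9,17],54)
s=r.sense();print(s['tcp_rot'])
```

```text
clk 22.50 pos [ 474.4 -255.4   78.2] F [-0.7  0.1 -0.5] op 0.50 q1,q6 [-0.5  -1.44]
  rot [ 0.11 -0.   -0.01] shift [ 6.12 -0.1   0.01] tool y,z in world: [-0.81  0.59  0.  ] [0.59 0.81 0.  ]
[1.8118579  1.57058715 2.7563352 ]
```

jog_arm(
  series=[
    [0,0,0,2,-0.1,0,0.5],
    [0,0,0,2,0,0,0.5],
    [0,0,0,2.1,0,0,0.5],
    [0,0,0,0,0,0,0.5],
    [0,0,0,0,0,0,0.5],
    [0,0,0,0,0,0,0.1],
    [0,0,0,0,0,0,0.1],
    [0,0,0,0,0,0,0.1],
    [0,0,0,0,0,0,0.1],
    [0,0,0,0,0,0,0.1],
  ],
  force=45,
)

```text
clock: 23.5
eef_pos: [476.0, -256.5, 18.5]
tcp_rot: [-1.449, 1.569, -0.506]
contact_force: [-0.6, 0.1, 7.1]
opening: 0.174
```

Run:
```python
from h import *
s=r.sense();print(s['eef_pos'],s['contact_force'],s['opening'])
F=blocks("g2",[]);crop(F['side'][0],240,240,340,320,7,"sg2.png")
```

```text
[ 476.04519781 -256.47174197   18.48287034] [-0.57272528  0.13250096  7.07108826] 0.17377625775704816
```

View pics/sg2.png

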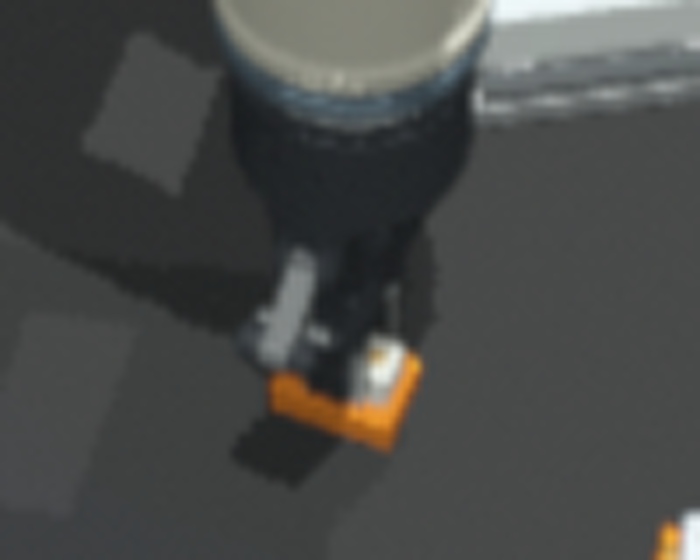

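jog_arm(
  series=[
    [0,0,0,-1,0,0,0.05],
    [0,0,0,-2,0,0,0.05],
    [0,0,0,-3,0,0,0.05],
    [0,0,0,-4,0,0,0.05],
    [0,0,0,-4,0,0,0.05],
    [8,0,0,0,0,0,0.05],
    [8,0,0,0,0,0,0.05],
    [8,0,0,0,0,0,0.05],
    [8,0,0,0,0,0,0.05],
    [8,0,0,0,0,0,0.05],
    [8,0,0,0,0,0,0.05],
    [8,0,0,0,0,0,0.05],
    [2,0,0,0,0,0,0.05],
    [0,0,0,0,0,0,0.05],
  ],
  force=60,
)

```text
clock: 25.0
eef_pos: [475.2, -256.0, 158.0]
tcp_rot: [-0.411, 1.57, -0.481]
contact_force: [-0.1, -0.7, -0.1]
opening: 0.167
```

Run:
```python
from h import *
plan([*m2w(26,29-170,0)[:2],158],np.degrees(MA))
F=blocks("h",[]);crop(F['side'][0],230,200,340,320,6,"sh.png")
```

```text
clk 25.00 pos [ 475.2 -256.   158. ] F [-0.1 -0.7 -0.1] op 0.17 q1,q6 [-0.5  -0.43]
  rot [0.03 0.03 0.01] shift [ 0.   28.51 14.65] tool y,z in world: [0.07 1.   0.  ] [ 1.   -0.07  0.  ]
```

View pics/sh.png

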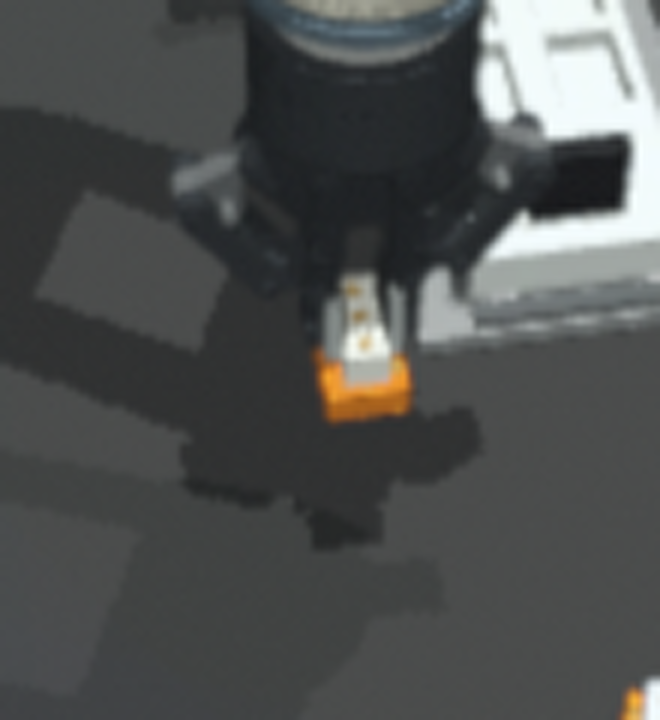

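jog_arm(
  series=[
    [0,0,0,0,1.45,0.73,0.05],
    [0,0,0,0,2.85,1.465,0.05],
    [0,0,0,0,2.85,1.465,0.05],
    [0,0,0,0,2.85,1.465,0.05],
    [0,0,0,0,2.85,1.465,0.05],
    [0,0,0,0,2.85,1.465,0.05],
    [0,0,0,0,2.85,1.465,0.05],
    [0,0,0,0,2.85,1.465,0.05],
    [0,0,0,0,2.85,1.465,0.05],
    [0,0,0,0,2.85,1.465,0.05],
    [0,0,0,0,1.4,0.73,0.05],
    [0,0,0,3,0,0,0.05],
    [0,0,0,3,0,0,0.05],
    [0,0,0,1.5,0,0,0.05],
    [0,0,0,0,0,0,0.05],
    [0,0,0,0,0,0,0.05],
  ],
)

```text
clock: 26.7
eef_pos: [641.3, 17.8, 82.9]
tcp_rot: [-0.201, 1.571, -0.27]
contact_force: [1.0, 0.7, -0.8]
opening: 0.165
```

Run:
```python
from h import *
plan(m2w(26,29-170,48.5),np.degrees(MA))
F=blocks("i",[]);crop(F['side'][0],260,120,370,240,6,"si.png")
```

```text
clk 26.70 pos [641.3  17.8  82.9] F [ 1.   0.7 -0.8] op 0.17 q1,q6 [0.03 0.09]
  rot [0.05 0.01 0.  ] shift [3.44 0.03 0.  ] tool y,z in world: [0.07 1.   0.  ] [ 1.   -0.07  0.  ]
```

View pics/si.png

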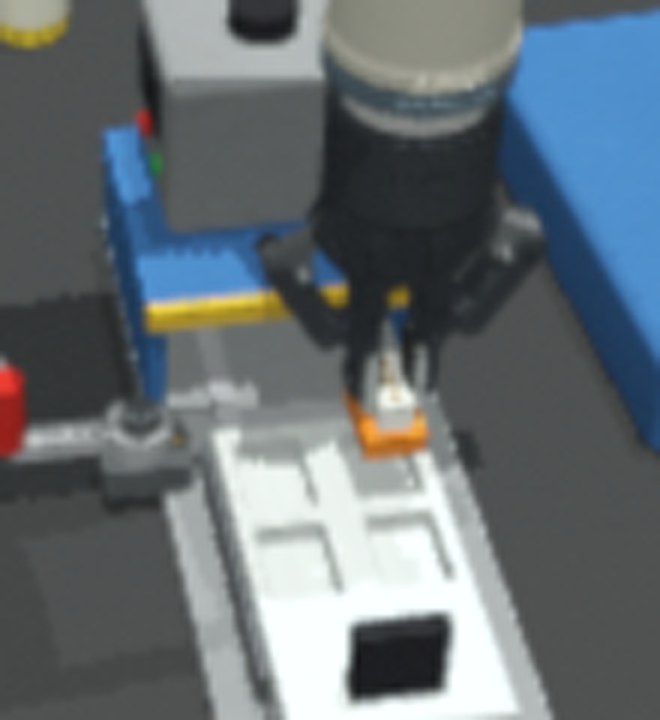

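jog_arm(
  series=[
    [0,0,0,1,0.03,0,0.05],
    [0,0,0,0.8,0,0,0.05],
    [0,0,0,0.3,0,0,0.05],
    [0,0,0,0.3,0,0,0.05],
    [0,0,0,0.2,0,0,0.05],
    [0,0,0,0,0,0,0.05],
  ],
)

```text
clock: 27.4
eef_pos: [640.9, 18.5, 56.0]
tcp_rot: [-3.068, 1.57, -3.137]
contact_force: [0.5, 0.1, -0.9]
opening: 0.167
```

jog_arm(
  series=[
    [0,0,0,0.3,0,0,0.05],
    [0,0,0,0.3,0,0,0.05],
    [0,0,0,0.2,0,0,0.05],
    [0,0,0,0.1,0,0,0.05],
    [0,0,0,0.1,0,0,0.05],
    [0,0,0,0,0,0,0.05],
  ],
)

```text
clock: 28.0
eef_pos: [641.1, 18.5, 48.5]
tcp_rot: [0.416, 1.571, 0.347]
contact_force: [-8.2, 0.5, 22.1]
opening: 0.168
```

jog_arm(
  series=[
    [0,0,0,-0.2,0,0,0.05],
    [0,0,0,0,0,0,0.4],
    [0,0,0,0,0,0,0.4],
    [0,0,0,0,0,0,0.4],
    [0,0,0,-2,0,0,0.4],
    [0,0,0,-4,0,0,0.4],
    [0,0,0,-4,0,0,0.5],
    [0,0,0,-2,0,0,0.7],
    [0,0,0,0,-4,-2,0.7],
    [0,0,0,0,-4,-2,0.7],
    [0,0,0,0,-4,-2,0.7],
    [0,0,0,0,-4,-1,0.7],
    [0,0,0,0,-4,-1,0.7],
    [0,0,0,0,-4,0,0.7],
    [0,0,0,0,0,0,0.7],
  ],
)

```text
clock: 29.5
eef_pos: [544.2, -219.6, 168.3]
tcp_rot: [-1.159, 1.569, -1.232]
contact_force: [0.5, -0.5, -0.8]
opening: 0.699
```

Run:
```python
from h import *
print(proj("side",[m2w(26,-141,60),m2w(26,-141,30)]))
F=blocks("j",[(567.5,-364),(441,-372)]);crop(F['side'][0],260,120,370,240,6,"sj.png")
plan([567.4,-363.8,100],65)
```

```text
[[323.29585882 192.18604548]
 [322.58814909 199.7130022 ]]
top (567.5, -364) mean [ 566.1 -391.3] rect [ 566.9 -391.6] [ 26. 127.] axis 164.1
side (567.5, -364) mean [ 567.2 -364.1] rect [ 566.5 -365. ] [42. 17.] axis 66.5
top (441, -372) mean [ 443.5 -342.4] rect [ 438.8 -348.8] [ 70. 114.] axis 157.2
side (441, -372) mean [ 440.8 -372.1] rect [ 440.9 -372.8] [19. 35.] axis 167.3
clk 29.60 pos [ 544.4 -216.1  168. ] F [ 0.6  0.6 -0.5] op 0.70 q1,q6 [-0.38 -0.31]
  rot [-6.908e+01 -1.000e-02 -3.000e-02] shift [  6.8   -8.33 -12.41] tool y,z in world: [-0.91  0.42  0.  ] [0.42 0.91 0.  ]
```

View pics/sj.png

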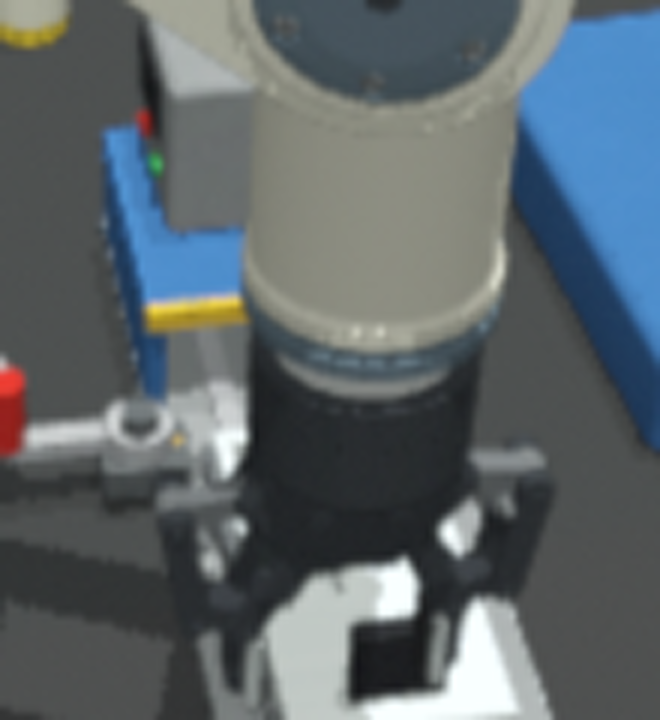

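jog_arm(
  series=[
    [-8.5,0,0,0,0,0,0.7],
    [-8.5,0,0,0,0,0,0.7],
    [-8.5,0,0,0,0,0,0.7],
    [-8.5,0,0,0,0,0,0.7],
    [-8.5,0,0,0,0,0,0.7],
    [-8.5,0,0,0,0,0,0.7],
    [-8.5,0,0,0,0,0,0.7],
    [-8.5,0,0,0,0,0,0.7],
    [-1,0,0,0,-2.1,-3.1,0.7],
    [0,0,0,0,-2.1,-3.1,0.7],
    [0,0,0,0,-2.1,-3.1,0.7],
    [0,0,0,0,-2.03,-3.11,0.7],
    [0,0,0,2.8,0,0,0.7],
    [0,0,0,4,0,0,0.7],
    [0,0,0,0,0,0,0.7],
    [0,0,0,0,0,0,0.7],
  ],
)

```text
clock: 31.2
eef_pos: [567.2, -361.8, 100.0]
tcp_rot: [1.369, 1.569, 2.505]
contact_force: [0.2, -0.9, -0.9]
opening: 0.699
```

Run:
```python
from h import *
plan([567.4,-363.8,17],65.3)
F=blocks("k",[(567.5,-364),(441,-372)]);crop(F['side'][0],260,120,370,240,6,"sk.png");crop(F['side'][0],270,250,370,350,6,"sk2.png")
```

```text
clk 31.20 pos [ 567.2 -361.8  100. ] F [ 0.2 -0.9 -0.9] op 0.70 q1,q6 [-0.57 -1.71]
  rot [-0.19  0.03 -0.13] shift [ 8.3  -0.1  -0.18] tool y,z in world: [-0.91  0.42  0.  ] [0.42 0.91 0.  ]
top (567.5, -364) mean [ 531.8 -399.4] rect [ 538.  -392.7] [49. 60.] axis 147.5
side (567.5, -364) mean [ 570.7 -369.7] rect [ 570.1 -369.7] [23.  6.] axis 65.2
top (441, -372) mean [ 437.2 -378.9] rect [ 440.1 -371.4] [108. 115.] axis 154.7
side (441, -372) mean [ 440.9 -372.4] rect [ 441.1 -371.9] [16. 35.] axis 161.7
```

View pics/sk.png

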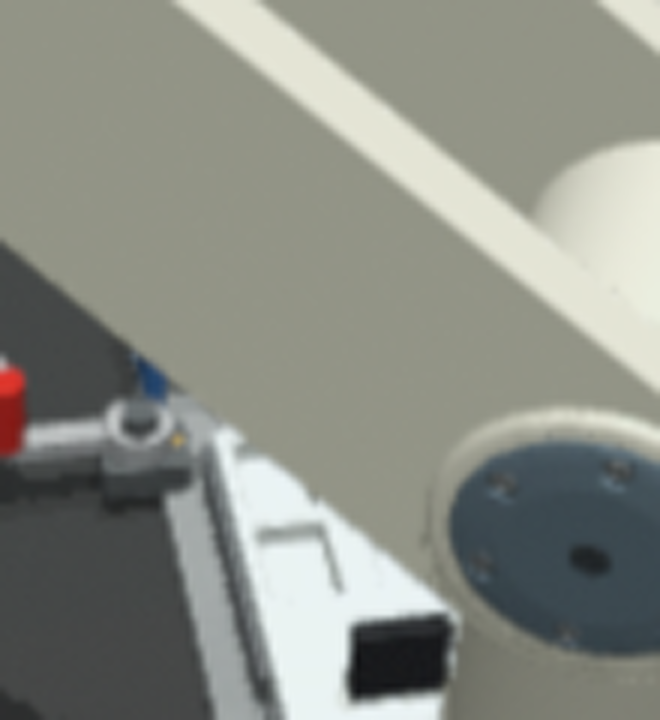

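View pics/sk2.png

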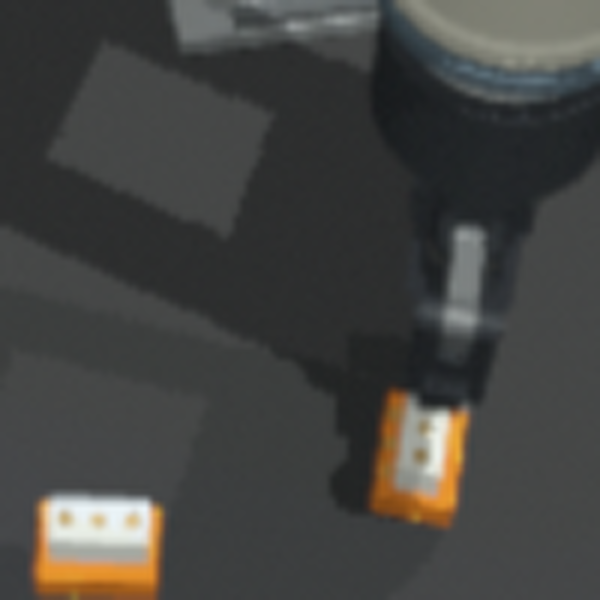

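Good. Lengthwise squeeze of the second block, then regrip across its width.

jog_arm(
  series=[
    [0,0,0,3,-0.1,-0.18,0.7],
    [0,0,0,3,0,0,0.7],
    [0,0,0,2.2,0,0,0.7],
    [0,0,0,0,0,0,0.7],
    [0,0,0,0,0,0,0.35],
    [0,0,0,0,0,0,0.35],
    [0,0,0,0,0,0,0.35],
    [0,0,0,0,0,0,0.35],
    [0,0,0,0,0,0,0.35],
  ],
  force=20,
)

```text
clock: 32.2
eef_pos: [568.9, -366.0, 20.8]
tcp_rot: [-1.659, 1.567, -0.523]
contact_force: [0.5, 0.8, 6.9]
opening: 0.414
```

jog_arm(
  series=[
    [0,0,0,0,0,0,0.65],
    [0,0,0,0,0,0,0.65],
    [0,0,0,0,0,0,0.65],
    [0,0,0,-3,0,0,0.5],
    [0,0,0,-3,0,0,0.5],
    [8.5,0,0,0,0,0,0.5],
    [8.5,0,0,0,0,0,0.5],
    [8.5,0,0,0,0,0,0.5],
    [8.5,0,0,0,0,0,0.5],
    [8.5,0,0,0,0,0,0.5],
    [8.5,0,0,0,0,0,0.5],
    [8.5,0,0,0,0,0,0.5],
    [8.5,0,0,0,0,0,0.5],
    [8.5,0,0,0,0,0,0.5],
    [8.5,0,0,0,0,0,0.5],
    [5,0,0,0,0,0,0.5],
    [0,0,0,0,0,0,0.5],
    [0,0,0,0,0,0,0.5],
  ],
)

```text
clock: 34.0
eef_pos: [567.3, -365.2, 78.2]
tcp_rot: [3.094, 1.571, 2.661]
contact_force: [-0.2, -0.1, -0.0]
opening: 0.502
```

Run:
```python
from h import *
plan([567.4,-363.8,17],-24.8)
F=blocks("l",[(567.5,-364)]);crop(F['side'][0],270,250,370,350,6,"sl.png")
```

```text
clk 34.00 pos [ 567.3 -365.2   78.2] F [-0.2 -0.1 -0. ] op 0.50 q1,q6 [-0.57 -0.14]
  rot [ 0.   -0.01 -0.  ] shift [ 6.12  0.13 -0.05] tool y,z in world: [0.42 0.91 0.  ] [ 0.91 -0.42  0.  ]
top (567.5, -364) mean [ 531.9 -400.4] rect [ 539.8 -392.8] [49. 63.] axis 149.1
side (567.5, -364) mean [ 565.8 -369.2] rect [ 565.8 -368.7] [29. 16.] axis 64.1
```

View pics/sl.png

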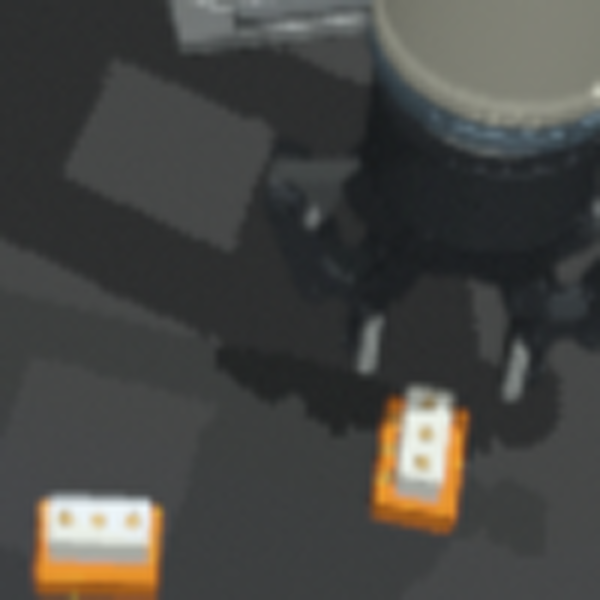

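jog_arm(
  series=[
    [0,0,0,2,0,0,0.5],
    [0,0,0,2,0,0,0.5],
    [0,0,0,2.1,0,0,0.5],
    [0,0,0,0,0,0,0.5],
    [0,0,0,0,0,0,0.5],
    [0,0,0,0,0,0,0.1],
    [0,0,0,0,0,0,0.1],
    [0,0,0,0,0,0,0.1],
    [0,0,0,0,0,0,0.1],
    [0,0,0,0,0,0,0.1],
  ],
  force=60,
)

```text
clock: 35.1
eef_pos: [568.3, -365.9, 18.8]
tcp_rot: [-0.132, 1.568, -0.567]
contact_force: [-0.5, -1.1, 6.5]
opening: 0.166
```

jog_arm(
  series=[
    [0,0,0,-1,0,0,0.05],
    [0,0,0,-2,0,0,0.05],
    [0,0,0,-3,0,0,0.05],
    [0,0,0,-4,0,0,0.05],
    [0,0,0,-4,0,0,0.05],
    [-7,0,0,0,0,0,0.05],
    [-7,0,0,0,0,0,0.05],
    [-6.8,0,0,0,0,0,0.05],
    [0,0,0,0,0,0,0.05],
    [0,0,0,0,0,0,0.05],
  ],
)

```text
clock: 36.1
eef_pos: [567.3, -365.2, 157.7]
tcp_rot: [-0.689, 1.571, -0.765]
contact_force: [1.1, 0.0, -0.7]
opening: 0.168
```

Run:
```python
from h import *
plan([*m2w(25.5,-29-170,0)[:2],158],np.degrees(MA))
F=blocks("m",[(441,-372)]);crop(F['side'][0],250,240,370,340,5,"sm.png")
```

```text
clk 36.10 pos [ 567.3 -365.2  157.7] F [ 1.1  0.  -0.7] op 0.17 q1,q6 [-0.57 -0.5 ]
  rot [-0.34  0.01  0.01] shift [-3.000e-02  3.296e+01  4.660e+00] tool y,z in world: [0.07 1.   0.  ] [ 1.   -0.07  0.  ]
top (441, -372) mean [ 434.  -376.5] rect [ 439.3 -369.8] [111. 116.] axis 141.2
side (441, -372) mean [ 440.9 -372.4] rect [ 441.1 -371.9] [16. 35.] axis 161.7
```

View pics/sm.png

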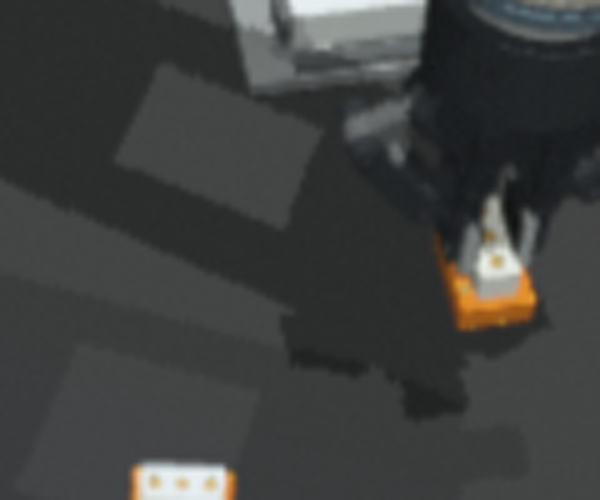

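jog_arm(
  series=[
    [-0.34,0,0,0,1.5,0.21,0.05],
    [0,0,0,0,3,0.42,0.05],
    [0,0,0,0,3,0.42,0.05],
    [0,0,0,0,3,0.42,0.05],
    [0,0,0,0,3,0.42,0.05],
    [0,0,0,0,3,0.42,0.05],
    [0,0,0,0,3,0.42,0.05],
    [0,0,0,0,3,0.42,0.05],
    [0,0,0,0,3,0.42,0.05],
    [0,0,0,0,3,0.42,0.05],
    [0,0,0,0,3,0.42,0.05],
    [0,0,0,0,1.46,0.25,0.05],
    [0,0,0,3,0,0,0.05],
    [0,0,0,3,0,0,0.05],
    [0,0,0,1.5,0,0,0.05],
    [0,0,0,0,0,0,0.05],
    [0,0,0,0,0,0,0.05],
  ],
)

```text
clock: 37.9
eef_pos: [636.2, -39.7, 82.8]
tcp_rot: [-0.131, 1.571, -0.198]
contact_force: [0.3, 0.6, -0.1]
opening: 0.165
```

Run:
```python
from h import *
plan(m2w(25.5,-29-170,48.5),np.degrees(MA))
F=blocks("n",[]);crop(F['side'][0],260,120,370,240,6,"sn.png")
```

```text
clk 37.90 pos [636.2 -39.7  82.8] F [ 0.3  0.6 -0.1] op 0.16 q1,q6 [-0.06  0.  ]
  rot [0.17 0.01 0.  ] shift [3.43 0.   0.06] tool y,z in world: [0.07 1.   0.  ] [ 1.   -0.07  0.  ]
```

View pics/sn.png

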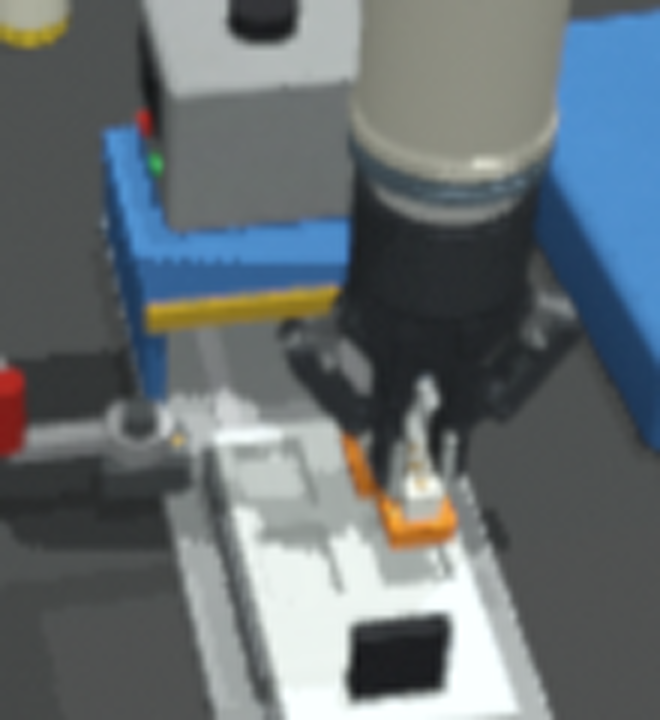

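jog_arm(
  series=[
    [0,0,0,1,0,0,0.05],
    [0,0,0,0.8,0,0,0.05],
    [0,0,0,0.3,0,0,0.05],
    [0,0,0,0.3,0,0,0.05],
    [0,0,0,0.2,0,0,0.05],
    [0,0,0,0,0,0,0.05],
  ],
)

```text
clock: 38.6
eef_pos: [635.9, -39.5, 56.0]
tcp_rot: [3.091, 1.571, 3.025]
contact_force: [0.4, 0.1, -0.5]
opening: 0.17
```

jog_arm(
  series=[
    [0,0,0,0.3,0,0,0.05],
    [0,0,0,0.3,0,0,0.05],
    [0,0,0,0.2,0,0,0.05],
    [0,0,0,0.1,0,0,0.05],
    [0,0,0,0.1,0,0,0.05],
    [0,0,0,0,0,0,0.05],
  ],
)

```text
clock: 39.2
eef_pos: [636.0, -39.5, 48.7]
tcp_rot: [0.003, 1.57, -0.064]
contact_force: [-8.1, 0.8, 24.3]
opening: 0.163
```

jog_arm(
  series=[
    [0,0,0,-0.2,0,0,0.05],
    [0,0,0,0,0,0,0.4],
    [0,0,0,0,0,0,0.4],
    [0,0,0,0,0,0,0.4],
    [0,0,0,-2,0,0,0.4],
    [0,0,0,-4,0,0,0.4],
    [0,0,0,-4,0,0,0.5],
    [0,0,0,-2,0,0,0.7],
    [0,0,0,0,-4,-2.2,0.7],
    [0,0,0,0,-4,-2.2,0.7],
    [0,0,0,0,-4,-2.2,0.7],
    [0,0,0,0,-4,-2.2,0.7],
    [0,0,0,0,-4,-2.2,0.7],
    [0,0,0,0,-4,-2.2,0.7],
    [0,0,0,0,0,0,0.7],
    [0,0,0,0,0,0,0.7],
  ],
)

```text
clock: 40.8
eef_pos: [487.7, -270.9, 168.1]
tcp_rot: [1.909, 1.57, 1.84]
contact_force: [1.0, 0.6, -0.1]
opening: 0.702
```

Run:
```python
from h import *
F=blocks("o",[(441,-372)])
plan([441,-372.2,100],-15.5)
```

```text
top (441, -372) mean [ 410.2 -347. ] rect [ 416.1 -353.9] [66. 83.] axis 62.1
side (441, -372) mean [ 440.7 -372.2] rect [ 441.1 -371.9] [16. 35.] axis 165.2
clk 40.90 pos [ 488.6 -269.6  168.1] F [ 1.   0.1 -1.3] op 0.70 q1,q6 [-0.51 -0.44]
  rot [11.69 -0.   -0.02] shift [  6.81 -11.16  -1.84] tool y,z in world: [0.27 0.96 0.  ] [ 0.96 -0.27  0.  ]
```

jog_arm(
  series=[
    [6,0,0,0,0,0,0.7],
    [5.8,0,0,0,0,0,0.7],
    [0,0,0,0,-2.8,-0.46,0.7],
    [0,0,0,0,-2.8,-0.46,0.7],
    [0,0,0,0,-2.8,-0.46,0.7],
    [0,0,0,0,-2.76,-0.46,0.7],
    [0,0,0,3.4,0,0,0.7],
    [0,0,0,3.4,0,0,0.7],
    [0,0,0,0,0,0,0.7],
    [0,0,0,0,0,0,0.7],
  ],
)

```text
clock: 41.9
eef_pos: [441.1, -371.7, 100.3]
tcp_rot: [2.656, 1.569, 2.385]
contact_force: [-0.7, -0.3, 0.7]
opening: 0.702
```

Run:
```python
from h import *
F=blocks("p",[(441,-372)]);crop(F['side'][0],230,270,350,370,6,"sp.png")
plan([441,-372.2,17],-15.5)
```

```text
top (441, -372) mean [ 451.3 -402.4] rect [ 448.5 -404.5] [ 29. 102.] axis 138.4
side (441, -372) mean [ 441.4 -373.1] rect [ 440.8 -373. ] [14. 35.] axis 165.0
clk 42.00 pos [ 441.9 -372.8  101.8] F [ 0.7 -0.3  0.9] op 0.70 q1,q6 [-0.7  -0.43]
  rot [-0.04  0.11  0.05] shift [ 8.48  0.03 -0.1 ] tool y,z in world: [0.27 0.96 0.  ] [ 0.96 -0.27  0.  ]
```

View pics/sp.png

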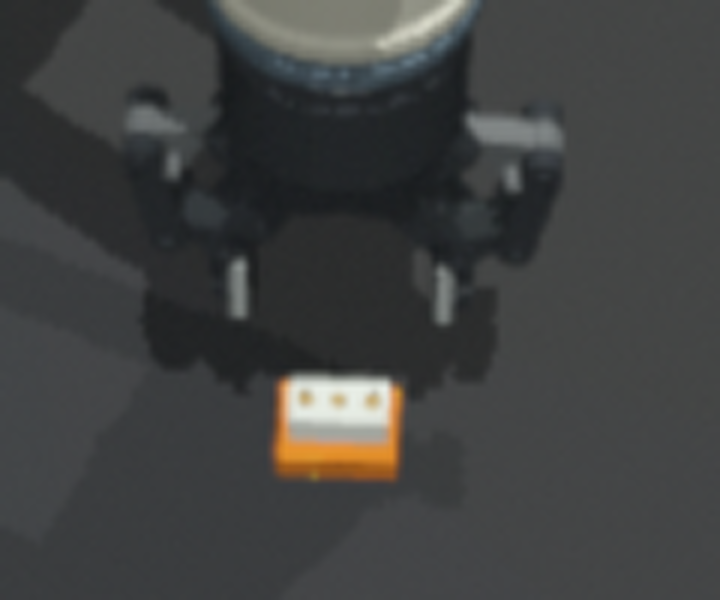

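jog_arm(
  series=[
    [0,0,0,3,0,-0.1,0.7],
    [0,0,0,3,0,0,0.7],
    [0,0,0,2.3,0,0,0.7],
    [0,0,0,0,0,0,0.7],
    [0,0,0,0,0,0,0.35],
    [0,0,0,0,0,0,0.35],
    [0,0,0,0,0,0,0.35],
    [0,0,0,0,0,0,0.35],
    [0,0,0,0,0,0,0.35],
  ],
  force=20,
)

```text
clock: 42.9
eef_pos: [440.8, -373.4, 19.3]
tcp_rot: [-0.392, 1.567, -0.664]
contact_force: [0.7, 1.3, 8.3]
opening: 0.417
```

jog_arm(
  series=[
    [0,0,0,0,0,0,0.65],
    [0,0,0,0,0,0,0.65],
    [0,0,0,0,0,0,0.65],
    [0,0,0,-3,0,0,0.5],
    [0,0,0,-3,0,0,0.5],
    [-8.5,0,0,0,0,0,0.5],
    [-8.5,0,0,0,0,0,0.5],
    [-8.5,0,0,0,0,0,0.5],
    [-8.5,0,0,0,0,0,0.5],
    [-8.5,0,0,0,0,0,0.5],
    [-8.5,0,0,0,0,0,0.5],
    [-8.5,0,0,0,0,0,0.5],
    [-8.5,0,0,0,0,0,0.5],
    [-8.5,0,0,0,0,0,0.5],
    [-8.5,0,0,0,0,0,0.5],
    [-5,0,0,0,0,0,0.5],
    [0,0,0,0,0,0,0.5],
    [0,0,0,0,0,0,0.5],
  ],
)

```text
clock: 44.7
eef_pos: [439.4, -372.4, 77.2]
tcp_rot: [1.297, 1.571, 2.592]
contact_force: [0.9, -0.4, -1.0]
opening: 0.497
```

Run:
```python
from h import *
F=blocks("q",[(441,-372)]);crop(F['side'][0],230,270,350,370,6,"sq.png")
plan([441,-372.2,17],74.5)
```

```text
top (441, -372) mean [ 454.6 -403.1] rect [ 451.5 -405.2] [28. 97.] axis 138.8
side (441, -372) mean [ 454.6 -377.6] rect [ 453.5 -376. ] [14.  9.] axis 59.3
clk 44.80 pos [ 439.5 -372.4   77.3] F [-0.2 -0.1 -0. ] op 0.50 q1,q6 [-0.71 -2.  ]
  rot [-0.23 -0.   -0.  ] shift [ 6.03 -0.14  0.06] tool y,z in world: [-0.96  0.27  0.  ] [0.27 0.96 0.  ]
```

View pics/sq.png

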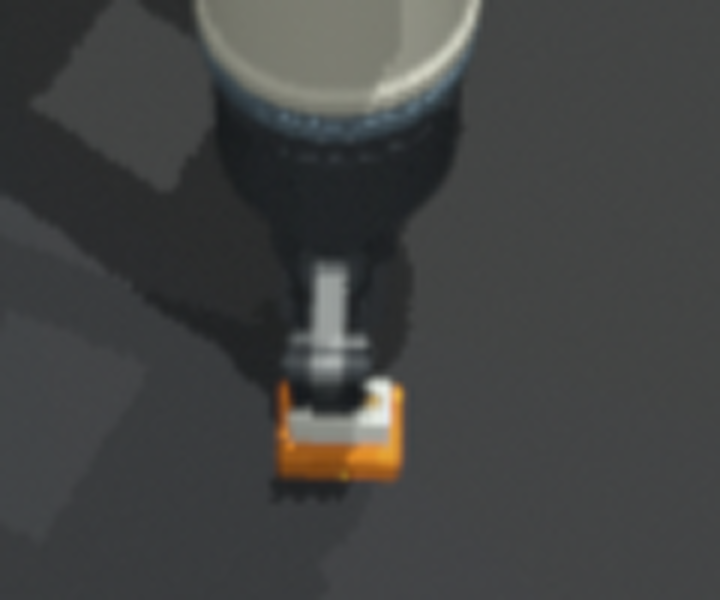

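jog_arm(
  series=[
    [0,0,0,2,0,0,0.5],
    [0,0,0,2,0,0,0.5],
    [0,0,0,2,0,0,0.5],
    [0,0,0,0,0,0,0.5],
    [0,0,0,0,0,0,0.5],
    [0,0,0,0,0,0,0.1],
    [0,0,0,0,0,0,0.1],
    [0,0,0,0,0,0,0.1],
    [0,0,0,0,0,0,0.1],
    [0,0,0,0,0,0,0.1],
  ],
  force=60,
)

```text
clock: 45.8
eef_pos: [440.2, -373.1, 18.6]
tcp_rot: [-2.012, 1.569, -0.714]
contact_force: [-0.4, 1.2, 7.2]
opening: 0.169
```

jog_arm(
  series=[
    [0,0,0,-1,0,0,0.05],
    [0,0,0,-2,0,0,0.05],
    [0,0,0,-3,0,0,0.05],
    [0,0,0,-4,0,0,0.05],
    [0,0,0,-4,0,0,0.05],
    [8,0,0,0,0,0,0.05],
    [8,0,0,0,0,0,0.05],
    [8,0,0,0,0,0,0.05],
    [8,0,0,0,0,0,0.05],
    [8,0,0,0,0,0,0.05],
    [8,0,0,0,0,0,0.05],
    [8,0,0,0,0,0,0.05],
    [8,0,0,0,0,0,0.05],
    [8,0,0,0,0,0,0.05],
    [6.5,0,0,0,0,0,0.05],
    [0,0,0,0,0,0,0.05],
    [0,0,0,0,0,0,0.05],
  ],
)

```text
clock: 47.5
eef_pos: [439.5, -372.4, 157.8]
tcp_rot: [-0.643, 1.57, -0.711]
contact_force: [0.0, -0.2, -0.7]
opening: 0.168
```

Run:
```python
from h import *
F=blocks("r",[]);crop(F['side'][0],230,200,350,370,4,"sr.png")
for i,y in((2,29),(0,-29)): plan([*m2w(-26.5,y-170,0)[:2],158],np.degrees(MA))
```

```text
clk 47.60 pos [ 439.5 -372.4  157.6] F [-0.7 -0.5 -0.9] op 0.17 q1,q6 [-0.71 -0.64]
  rot [0.05 0.01 0.01] shift [-4.000e-02  4.037e+01  1.216e+01] tool y,z in world: [0.07 1.   0.  ] [ 1.   -0.07  0.  ]
clk 47.60 pos [ 439.5 -372.4  157.6] F [-0.7 -0.5 -0.9] op 0.17 q1,q6 [-0.71 -0.64]
  rot [0.05 0.01 0.01] shift [-0.04 34.57 12.16] tool y,z in world: [0.07 1.   0.  ] [ 1.   -0.07  0.  ]
```

View pics/sr.png

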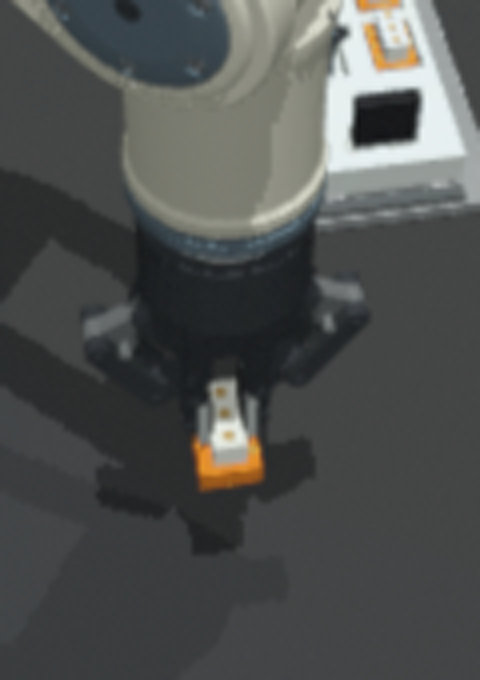

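View pics/side_r.png

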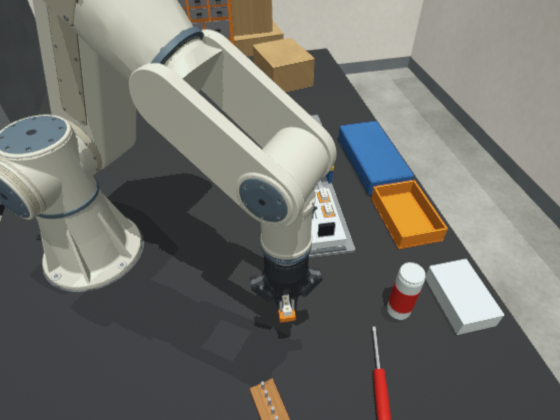

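jog_arm(
  series=[
    [0,0,0,0,1.44,0.51,0.05],
    [0,0,0,0,2.88,1.013,0.05],
    [0,0,0,0,2.88,1.013,0.05],
    [0,0,0,0,2.88,1.013,0.05],
    [0,0,0,0,2.88,1.013,0.05],
    [0,0,0,0,2.88,1.013,0.05],
    [0,0,0,0,2.88,1.013,0.05],
    [0,0,0,0,2.88,1.013,0.05],
    [0,0,0,0,2.88,1.013,0.05],
    [0,0,0,0,2.88,1.013,0.05],
    [0,0,0,0,2.88,1.013,0.05],
    [0,0,0,0,2.88,1.013,0.05],
    [0,0,0,0,1.45,0.51,0.05],
    [0,0,0,3,0,0,0.05],
    [0,0,0,3,0,0,0.05],
    [0,0,0,1.5,0,0,0.05],
    [0,0,0,0,0,0,0.05],
    [0,0,0,0,0,0,0.05],
  ],
)

```text
clock: 49.4
eef_pos: [585.9, -36.5, 82.8]
tcp_rot: [-0.254, 1.571, -0.326]
contact_force: [1.5, 0.5, -0.6]
opening: 0.165
```

Run:
```python
from h import *
plan(m2w(-26.5,-29-170,48.5),np.degrees(MA))
F=blocks("s",[]);crop(F['side'][0],260,120,370,240,6,"ss.png")
```

```text
clk 49.40 pos [585.9 -36.5  82.8] F [ 1.5  0.5 -0.6] op 0.16 q1,q6 [-0.06  0.01]
  rot [-0.1  0.   0. ] shift [ 3.43  0.03 -0.09] tool y,z in world: [0.07 1.   0.  ] [ 1.   -0.07  0.  ]
```

View pics/ss.png

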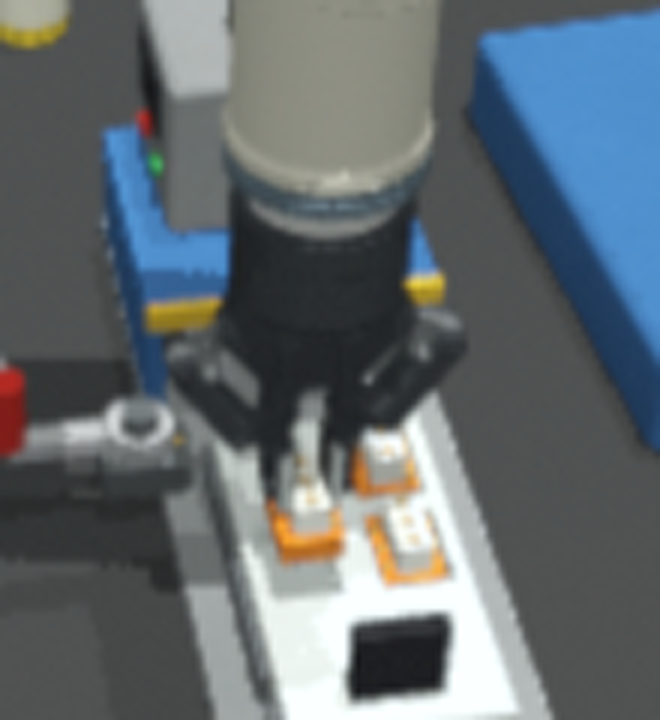

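jog_arm(
  series=[
    [0,0,0,1,0.03,-0.09,0.05],
    [0,0,0,0.8,0,0,0.05],
    [0,0,0,0.3,0,0,0.05],
    [0,0,0,0.3,0,0,0.05],
    [0,0,0,0.2,0,0,0.05],
    [0,0,0,0,0,0,0.05],
  ],
)

```text
clock: 50.1
eef_pos: [584.6, -36.0, 56.0]
tcp_rot: [-3.1, 1.57, 3.112]
contact_force: [-0.5, -0.6, -0.8]
opening: 0.168
```

jog_arm(
  series=[
    [0,0,0,0.3,0,0,0.05],
    [0,0,0,0.3,0,0,0.05],
    [0,0,0,0.2,0,0,0.05],
    [0,0,0,0.1,0,0,0.05],
    [0,0,0,0.1,0,0,0.05],
    [0,0,0,0,0,0,0.05],
  ],
)

```text
clock: 50.7
eef_pos: [584.8, -36.0, 48.5]
tcp_rot: [0.364, 1.571, 0.292]
contact_force: [-8.8, 0.7, 26.3]
opening: 0.168
```

jog_arm(
  series=[
    [0,0,0,-0.2,0,0,0.05],
    [0,0,0,0,0,0,0.4],
    [0,0,0,0,0,0,0.4],
    [0,0,0,0,0,0,0.4],
    [0,0,0,-2,0,0,0.4],
    [0,0,0,-4,0,0,0.4],
    [0,0,0,-4,0,0,0.4],
    [0,0,0,-4,0,0,0.4],
    [0,0,0,0,0,-4,0.4],
    [0,0,0,0,0,-4,0.4],
    [0,0,0,0,0,-4,0.4],
    [0,0,0,0,0,-4,0.4],
    [0,0,0,0,0,-4,0.4],
    [0,0,0,0,0,-2,0.4],
    [0,0,0,0,0,0,0.4],
  ],
)

```text
clock: 52.2
eef_pos: [362.5, -20.0, 187.9]
tcp_rot: [-3.133, 1.569, 3.079]
contact_force: [0.9, -0.1, -0.1]
opening: 0.4
```

Run:
```python
from h import *
F=blocks("t",[]);crop(F['side'][0],260,160,360,260,6,"st.png");crop(F['top'][0],240,160,340,230,8,"tt.png")
for n in F:
    X=cloud(n,F[n][1]);c,s=np.cos(MA),np.sin(MA);L=w2m(X)
    for i,(x,y) in enumerate(((-26,-199),(26,-199),(-26,-141),(26,-141))):
        m=(abs(L[...,0]-x)<7)&(abs(L[...,1]-y)<16); q=X[...,2][m]; print(n,i,"median z",np.median(q).round(1),len(q))
    m=(abs(L[...,0])<6)&(abs(L[...,1]+175)<40); print(n,"plate z",np.median(X[...,2][m]).round(1))
    # base margins flush: orange pixels z
    hsv=cv2.cvtColor(F[n][0],cv2.COLOR_RGB2HSV); o=(hsv[...,0]<25)&(hsv[...,1]>110)&(hsv[...,2]>90)&(abs(L[...,0])<50)&(L[...,1]>-230)&(L[...,1]<-110)
    print(n,"orange z",np.percentile(X[...,2][o],[10,50,90]).round(1))
```

```text
top 0 median z 58.3 38
top 1 median z 60.4 32
top 2 median z 29.7 36
top 3 median z 60.8 32
top plate z 44.1
top orange z [39.9 42.9 48. ]
side 0 median z 59.3 54
side 1 median z 60.0 42
side 2 median z 30.9 31
side 3 median z 59.4 40
side plate z 44.2
side orange z [42.2 44.3 46.3]
```

View pics/st.png

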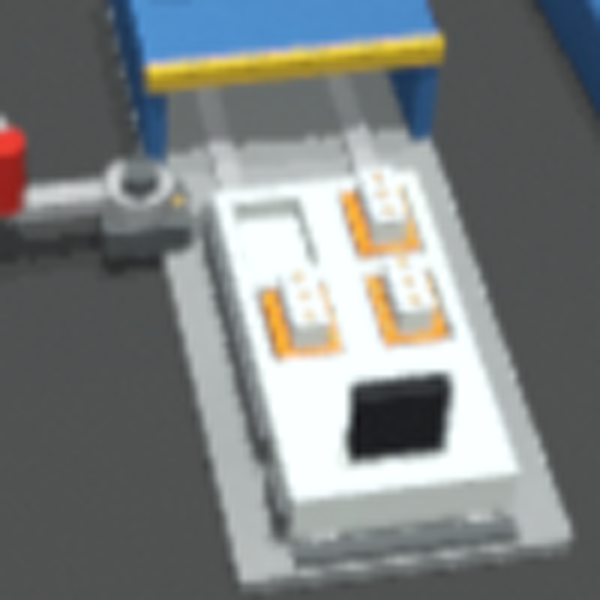

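View pics/top_t.png

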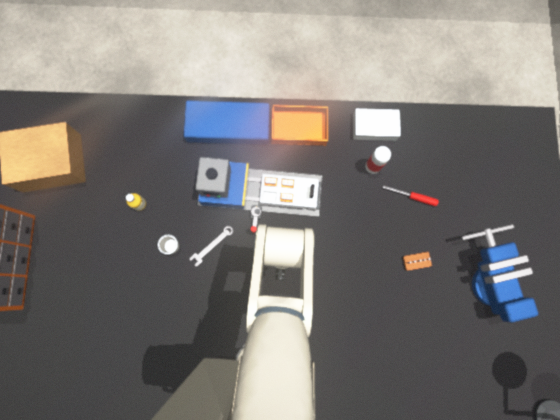

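View pics/side_t.png

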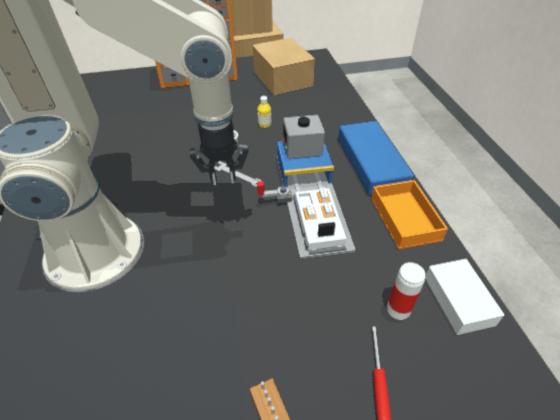

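Run:
```python
from h import *
plan([605.3,-123.6,160],-90+np.degrees(MA))
```

```text
clk 52.30 pos [366.2 -20.2 188.6] F [ 0.5 -0.3 -0.4] op 0.40 q1,q6 [-0.06  0.01]
  rot [ 8.99e+01  7.00e-02 -8.00e-02] shift [ 2.86 24.58  8.64] tool y,z in world: [ 1.   -0.07  0.  ] [-0.07 -1.    0.  ]
```

jog_arm(
  series=[
    [8.5,0,0,0,0,0,0.4],
    [8.5,0,0,0,0,0,0.4],
    [8.5,0,0,0,0,0,0.4],
    [8.5,0,0,0,0,0,0.4],
    [8.5,0,0,0,0,0,0.4],
    [8.5,0,0,0,0,0,0.4],
    [8.5,0,0,0,0,0,0.4],
    [8.5,0,0,0,0,0,0.4],
    [8.5,0,0,0,0,0,0.4],
    [8.5,0,0,0,0,0,0.4],
    [4.9,0,0,0,0,0,0.4],
    [0,0,0,0,3.07,1.08,0.4],
    [0,0,0,0,3.07,1.08,0.4],
    [0,0,0,0,3.07,1.08,0.4],
    [0,0,0,0,3.07,1.08,0.4],
    [0,0,0,0,3.07,1.08,0.4],
    [0,0,0,0,3.07,1.08,0.4],
    [0,0,0,0,3.07,1.08,0.4],
    [0,0,0,0,3.07,1.08,0.4],
    [0,0,0,0,0,0,0.4],
  ],
)

```text
clock: 54.3
eef_pos: [609.1, -125.4, 187.6]
tcp_rot: [1.365, 1.568, -0.277]
contact_force: [0.9, 0.1, 1.0]
opening: 0.401
```

jog_arm(
  series=[
    [0,0,0,3,0,0,0.4],
    [0,0,0,3,0,0,0.4],
    [0,0,0,0,0,0,0.4],
    [0,0,0,0,0,0,0.4],
  ],
)

```text
clock: 54.7
eef_pos: [604.3, -123.5, 128.0]
tcp_rot: [-1.702, 1.569, 2.94]
contact_force: [0.2, 0.6, -0.2]
opening: 0.401
```

Run:
```python
from h import *
plan([605.3,-123.6,58],-90+np.degrees(MA))
F=blocks("u",[]);crop(F['side'][0],260,160,360,260,6,"su.png")
```

```text
clk 54.70 pos [ 604.3 -123.5  128. ] F [ 0.2  0.6 -0.2] op 0.40 q1,q6 [-0.2   1.44]
  rot [-0.   -0.01  0.07] shift [7.  0.1 0. ] tool y,z in world: [ 1.   -0.07  0.  ] [-0.07 -1.    0.  ]
```

View pics/su.png

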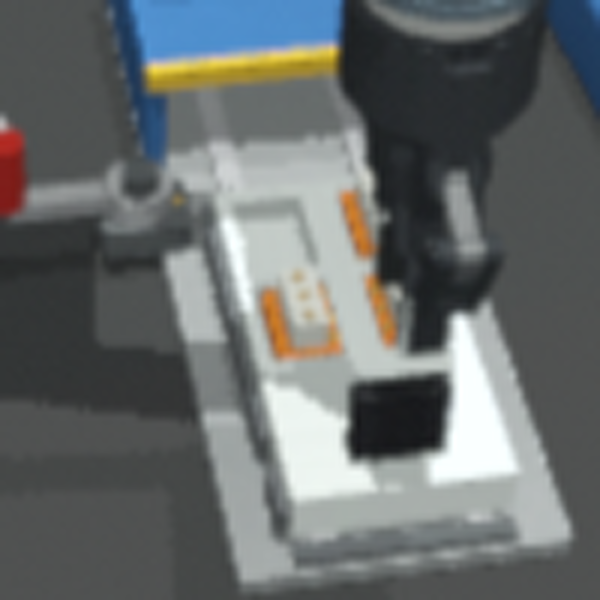

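jog_arm(
  series=[
    [0,0,0,3,0.1,0,0.4],
    [0,0,0,2,0,0,0.4],
    [0,0,0,1.9,0,0,0.4],
    [0,0,0,0,0,0,0.4],
    [0,0,0,0,0,0,0.4],
    [0,0,0,0,0,0,0.02],
    [0,0,0,0,0,0,0.02],
    [0,0,0,0,0,0,0.02],
    [0,0,0,0,0,0,0.02],
    [0,0,0,0,0,0,0.02],
  ],
  force=40,
)

```text
clock: 55.8
eef_pos: [606.4, -123.8, 61.1]
tcp_rot: [1.494, 1.568, -0.147]
contact_force: [-0.6, 1.1, 7.1]
opening: 0.134
```

jog_arm(
  series=[
    [0,0,0,0,0,-0.5,0.02],
    [0,0,0,0,0,-1,0.02],
    [0,0,0,0,0,-1,0.02],
    [0,0,0,0,0,-1,0.02],
    [0,0,0,0,0,-1,0.02],
    [0,0,0,0,0,-1,0.02],
    [0,0,0,0,0,-1,0.02],
    [0,0,0,0,0,-1,0.02],
    [0,0,0,0,0,-1,0.02],
    [0,0,0,0,0,-1,0.02],
    [0,0,0,0,0,-1,0.02],
    [0,0,0,0,0,-1,0.02],
    [0,0,0,0,0,-1,0.02],
    [0,0,0,0,0,-1,0.02],
    [0,0,0,0,0,-1,0.02],
    [0,0,0,0,0,-1,0.02],
    [0,0,0,0,0,-1,0.02],
    [0,0,0,0,0,-0.5,0.02],
    [0,0,0,0,0,0,0.02],
  ],
)

```text
clock: 57.7
eef_pos: [618.3, 45.8, 61.1]
tcp_rot: [1.355, 1.568, -0.285]
contact_force: [-0.5, -2.4, 6.7]
opening: 0.136
```

Run:
```python
from h import *
s=r.sense();print(w2m(s['eef_pos']),s['eef_pos'],s['contact_force'],s['opening'])
```

```text
[   1.07479544 -114.95706385] [618.3317389   45.84929172  61.07746282] [-0.52385617 -2.38202517  6.73236512] 0.13644429526003077
```

jog_arm(
  series=[
    [0,0,0,0,0,-0.2,0.02],
    [0,0,0,0,0,-0.2,0.02],
    [0,0,0,0,0,0,0.02],
  ],
)

```text
clock: 58.0
eef_pos: [618.3, 46.0, 61.1]
tcp_rot: [0.407, 1.565, -1.233]
contact_force: [-1.0, -23.3, 8.7]
opening: 0.131
```

Run:
```python
from h import *
s=r.sense();print(w2m(s['eef_pos']),s['eef_pos'],s['contact_force'],s['opening'])
```

```text
[   1.03481096 -114.79583094] [618.30312943  46.01292639  61.0909614 ] [ -0.97633717 -23.3159578    8.71826213] 0.13091949296608715
```

jog_arm(
  series=[
    [0,0,0,0,0,0.2,0.02],
    [0,0,0,0,0,0,0.35],
    [0,0,0,0,0,0,0.35],
    [0,0,0,0,0,0,0.35],
    [0,0,0,-3,0,0,0.35],
    [0,0,0,-4,0,0,0.35],
    [0,0,0,-4,0,0,0.5],
    [0,0,0,0,-3,0,0.55],
    [0,0,0,0,-3,0,0.55],
    [0,0,0,0,-3,0,0.55],
    [0,0,0,0,-3,0,0.55],
    [0,0,0,0,-3,0,0.55],
    [-8,0,0,0,0,0,0.55],
    [-8,0,0,0,0,0,0.55],
    [-8,0,0,0,0,0,0.55],
    [-8,0,0,0,0,0,0.55],
    [-8,0,0,0,0,0,0.55],
    [-5,0,0,0,0,0,0.55],
    [0,0,0,0,0,0,0.55],
    [0,0,0,0,0,0,0.55],
  ],
)

```text
clock: 60.0
eef_pos: [467.6, 58.7, 169.3]
tcp_rot: [-2.964, 1.571, 2.462]
contact_force: [0.6, -0.0, -0.2]
opening: 0.55
```

Run:
```python
from h import *
print(m2w(-150,-100,0),m2w(0,-115,0))
plan([467.5,70.5,52],135+np.degrees(MA))
F=blocks("v",[]);crop(F['side'][0],220,90,370,265,4,"sv.png")
```

```text
[468.67306523  71.33632708   0.        ] [617.25657256  45.88163497   0.        ]
clk 60.00 pos [467.6  58.7 169.3] F [ 0.6 -0.  -0.2] op 0.55 q1,q6 [0.12 0.98]
  rot [-0.14 -0.    0.  ] shift [11.73  0.77 -0.9 ] tool y,z in world: [0.75 0.66 0.  ] [ 0.66 -0.75  0.  ]
```

View pics/sv.png

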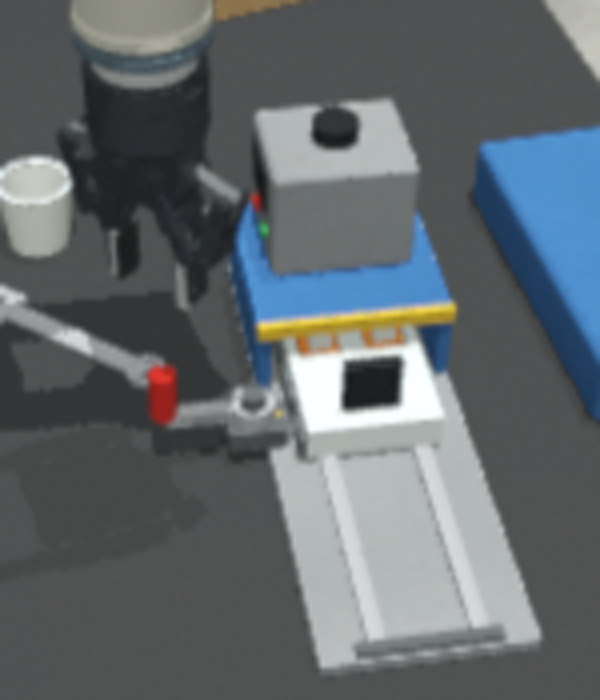

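jog_arm(
  series=[
    [0,0,0,0,0.77,-0.9,0.55],
    [0,0,0,3,0,0,0.55],
    [0,0,0,3,0,0,0.55],
    [0,0,0,3,0,0,0.55],
    [0,0,0,2.7,0,0,0.55],
    [0,0,0,0,0,0,0.55],
    [0,0,0,0,0,0,0.55],
    [0,0,0,0,0,0,0.1],
    [0,0,0,0,0,0,0.1],
    [0,0,0,0,0,0,0.1],
    [0,0,0,0,0,0,0.1],
    [0,0,0,0,0,0,0.1],
  ],
  force=30,
)

```text
clock: 61.3
eef_pos: [468.2, 70.6, 53.7]
tcp_rot: [1.195, 1.569, 0.339]
contact_force: [-3.0, 1.9, 5.8]
opening: 0.221
```

Run:
```python
from h import *
_,T=plan([467.5,70.5,52],135+np.degrees(MA))
ks=[m2w(-85+65*np.cos(a),-100+65*np.sin(a),0) for a in -np.pi+np.linspace(0,1.57,17)]
for i in range(16): print((T.T@(ks[i+1]-ks[i])/10).round(2)[1:])
```

```text
clk 61.30 pos [468.2  70.6  53.7] F [-3.   1.9  5.8] op 0.22 q1,q6 [0.15 1.  ]
  rot [-0.02  0.04 -0.1 ] shift [ 0.17 -0.06 -0.04] tool y,z in world: [0.75 0.66 0.  ] [ 0.66 -0.75  0.  ]
[-0.43  0.47]
[-0.38  0.51]
[-0.33  0.55]
[-0.27  0.58]
[-0.21  0.6 ]
[-0.16  0.62]
[-0.09  0.63]
[-0.03  0.64]
[0.03 0.64]
[0.09 0.63]
[0.15 0.62]
[0.21 0.6 ]
[0.27 0.58]
[0.33 0.55]
[0.38 0.51]
[0.43 0.47]
```

jog_arm(
  series=[
    [0,0,0,0,-0.43,0.47,0.1],
    [0,0,0,0,-0.38,0.51,0.1],
    [0,0,0,0,-0.33,0.55,0.1],
    [0,0,0,0,-0.27,0.58,0.1],
    [0,0,0,0,-0.21,0.6,0.1],
    [0,0,0,0,-0.16,0.62,0.1],
    [0,0,0,0,-0.09,0.63,0.1],
    [0,0,0,0,-0.03,0.64,0.1],
    [0,0,0,0,0.03,0.64,0.1],
    [0,0,0,0,0.09,0.63,0.1],
    [0,0,0,0,0.15,0.62,0.1],
    [0,0,0,0,0.21,0.6,0.1],
    [0,0,0,0,0,0,0.1],
  ],
)

```text
clock: 62.6
eef_pos: [501.7, 6.8, 52.6]
tcp_rot: [-2.075, 1.568, -2.93]
contact_force: [-6.0, -4.1, -0.4]
opening: 0.224
```

jog_arm(
  series=[
    [0,0,0,0,0.27,0.58,0.1],
    [0,0,0,0,0.33,0.55,0.1],
    [0,0,0,0,0.38,0.51,0.1],
    [0,0,0,0,0.43,0.47,0.1],
    [0,0,0,0,0,0,0.1],
  ],
)

```text
clock: 63.1
eef_pos: [526.8, 0.8, 52.6]
tcp_rot: [-2.283, 1.568, -3.138]
contact_force: [-4.0, 0.3, -2.1]
opening: 0.219
```

Run:
```python
from h import *
s=r.sense();print(w2m(s['eef_pos']),s['eef_pos'],s['contact_force'],s['opening'])
```

```text
[ -87.12808431 -166.34204163] [526.75085632   0.75931628  52.55666441] [-4.0330448   0.3314677  -2.13693117] 0.21948324346881384
```

jog_arm(
  series=[
    [0,0,0,0,0.2,0.2,0.1],
    [0,0,0,0,0.15,0.15,0.1],
    [0,0,0,0,0,0,0.1],
  ],
)

```text
clock: 63.4
eef_pos: [528.0, 0.8, 52.3]
tcp_rot: [-2.342, 1.562, 3.086]
contact_force: [-16.8, 2.8, 10.5]
opening: 0.22
```

jog_arm(
  series=[
    [0,0,0,0,0.1,0.1,0.1],
    [0,0,0,0,0.1,0.1,0.1],
    [0,0,0,0,0,0,0.1],
  ],
)

```text
clock: 63.7
eef_pos: [528.1, 0.7, 52.1]
tcp_rot: [-2.333, 1.557, 3.095]
contact_force: [-25.2, 3.8, 19.0]
opening: 0.223
```

jog_arm(
  series=[
    [0,0,0,0,-0.2,-0.2,0.1],
    [0,0,0,0,0,0,0.5],
    [0,0,0,0,0,0,0.5],
    [0,0,0,0,0,0,0.5],
    [0,0,0,-3,0,0,0.5],
    [0,0,0,-4,0,0,0.5],
    [0,0,0,-4,0,0,0.5],
    [0,0,0,-3,0,0,0.5],
    [0,0,0,0,-3,-3,0.5],
    [0,0,0,0,-3,-3,0.5],
    [0,0,0,0,-3,-3,0.5],
    [0,0,0,0,-3,-3,0.5],
    [0,0,0,0,0,0,0.5],
    [0,0,0,0,0,0,0.5],
  ],
)

```text
clock: 65.1
eef_pos: [363.9, 12.3, 193.0]
tcp_rot: [0.867, 1.568, 0.012]
contact_force: [-0.1, -0.3, 0.1]
opening: 0.499
```

Run:
```python
from h import *
F=blocks("w",[]);crop(F['side'][0],220,90,370,265,4,"sw.png")
for n,box in(("side",(190,220,275,300)),("top",(200,225,265,285))):
    for tag in("a","w"):
        p=np.load(f"{n}_{tag}.npz")['p'];hsv=cv2.cvtColor(p,cv2.COLOR_RGB2HSV)
        m=((hsv[...,0]<12)|(hsv[...,0]>170))&(hsv[...,1]>150)&(hsv[...,2]>90);a,b,c,d=box
        v,u=np.where(m[a:b,c:d]);print(n,tag,"knob",(u.mean()+c).round(2) if len(u) else None,(v.mean()+a).round(2) if len(u) else None)
        m=p[170:200,295:325].max(2)<45 if n=="side" else p[175:205,255:272].max(2)<60
        v,u=np.where(m);print("   dark handle",u.mean().round(2) if len(u) else None,v.mean().round(2) if len(u) else None,len(u))
```

```text
side a knob 285.72 201.35
   dark handle 17.39 16.23 104
side w knob 285.96 201.48
   dark handle 17.35 16.03 103
top a knob 274.59 212.12
   dark handle None None 0
top w knob 274.5 211.71
   dark handle None None 0
```

View pics/sw.png

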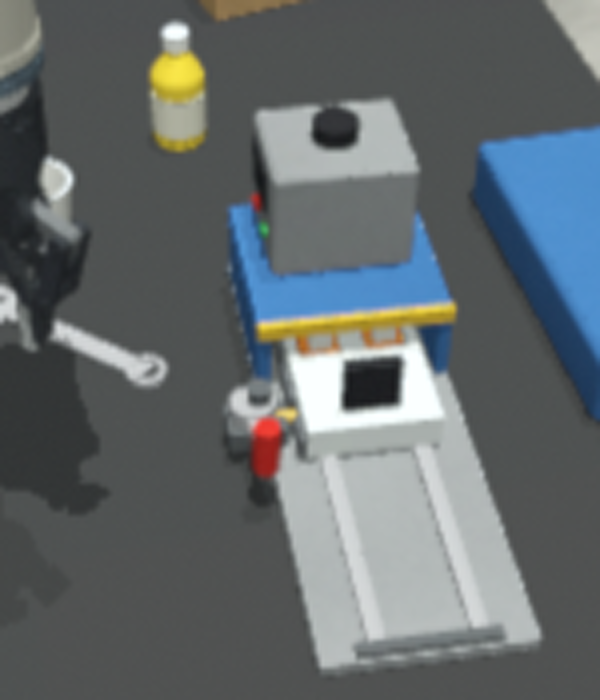

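View pics/side_w.png

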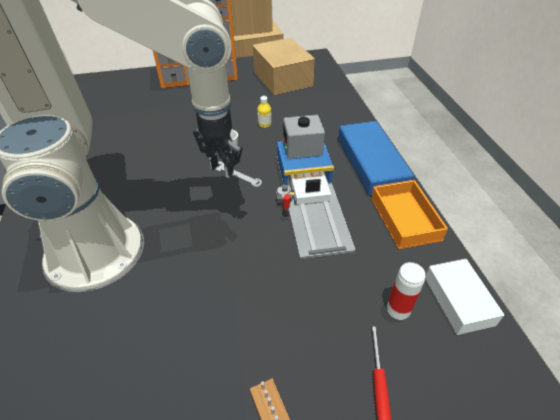

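View pics/top_w.png

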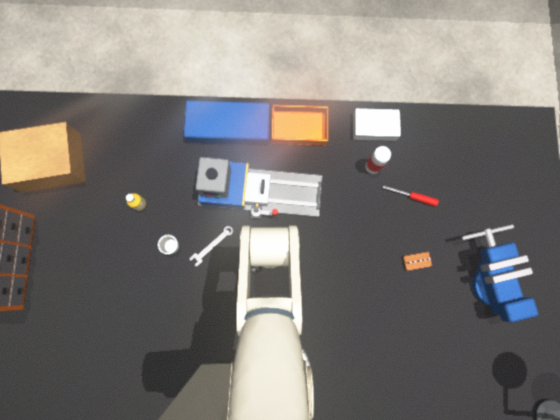

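```bash
python3 -c "
from rig import r
s=r.sense();print(s['clock'],s['contact_force']);print(r.sign_off())"
```

```text
65.2 [-0.26328003  0.33628493 -0.29417355]
the job is handed in; nothing more can be done
None
```

The machine is loaded and locked, and I handed the job in at about 65 s. I freed the lever, pulled the carriage to its loading stop, and pressed all three blocks found into recesses 0, 1 and 3. I then slid the carriage home and swung the lever back to lock.

What the last checks showed:
- **Blocks:** With the carriage still out, the orange bases read 43–44 mm high and the plate 44 mm. The towers stood at 58–61 mm, so the blocks sat flush. Neither camera showed a fourth block anywhere on the bench.
- **Carriage:** It stopped hard at home with 23 N on it. The handle's picture position matches the start to about 0.2 px in the side view. The same test in the top view picked out no handle pixels, so that view gave no check.
- **Lever:** It stopped hard with 25 N on it. The knob is within about 0.5 px of its starting position in both views, which agrees with fully locked.
- **Other things:** They look unmoved in the final pictures; I compared them by eye and did not measure them. The arm is clear and touching nothing.

One thing disagreed along the way: the cameras gave the machine's yaw as anything from -3.3 to -4.5 degrees. I used about -4.0 degrees, from the carriage's own travel. I then gripped the handle to fix its position, and all three blocks went in on the first try.

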